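Restock the leaning carton displays and hang their tent signs

ROBOT

A 6-joint arm with a two-finger parallel gripper is mounted at the origin on the work surface. World frame = base frame: x ahead of the robot, y to its left, z up, the work surface at z = 0. Lengths are in mm, angles in rad, forces in N, time in s.
With the tool pointing down it reaches from about 350 to 875 mm from the base axis. Payload 4.2 kg.
Tool frame: the origin (TCP) lies between the finger pads; the fingertips stand 14 mm ahead of it and the grasp point (between the pads) lies 5 mm behind it; z points along the fingers, y is the line along which they close (so a half turn about z gives the same grasp; the last joint's range is limited). The gripper opens to 85 mm and grips with 20 to 120 N. Pads are 22 mm wide; open, the fingers measure 114 mm over their backs; the gripper's body (76 mm by 85 mm) begins 54 mm behind the grasp point. The pads swing forward as they close: fully open they stand 13 mm farther back than shut.
Start: joints at [-0.978, 0.385, 0.008, 0, -1.194, -0.259], TCP at [204.787, -590.476, 245.312] pointing down, gripper open.
Joint ranges: [-3.14, 3.14], [-1.21, 2.06], [-1.07, 1.41], [-3.16, 2.05], [-2.99, -0.16], [-3.1, 3.1]. Speed limits (rad/s): [2.79, 2.79, 3.14, 3.14, 3.14, 3.14].

INTERFACE

Orientations are given as a unit quaternion [x, y, z, w].
In Python, from bench import * gives the robot as it stands.
- The arm moves only by the tool carry_out, never from a script. Its argument "motion" is a list of rows, each a list of 7 numbers: the turn, a rotation vector about the tool's x, y, z in rad, then the shift along the tool's x, y, z in mm, then the opening, from -1 (shut) to 1 (fully open), so that 0 is half open. A call has 1 to 5 rows; each row is the pose to reach, as a shift and turn from the pose commanded when the call began, along the tool's axes at that moment; what a row does not reach only later rows make up. A row lasts 1/8 s, in which the tool goes at most 62.5 mm and 10.7 degrees, less where a joint would pass 70% of its speed; a pose out of reach is approached as far as the arm can. A call with a gripper value outside its range is refused whole. The fingers move at their own pace and stop on an object; the grip force is fixed at half the most. Time passes only in rows, so rows that repeat a pose let the fingers close. It gives the time, the measured TCP pose, the force, the opening and the grip force at its end, in the units of the state.
- read_state(): the state, without advancing time (a new reading comes with each control period).
- get_image(name): name is "scene" or "top" or "wrist"; returns a dict with "color" (400x640x3 uint8, blue, green, red), "mtx" (3x3 intrinsics, pixels), "k1" (the pictures are not rectified: a ray, as slopes to the right and down, at radius r is drawn at 1 + k1 r^2 times it, then the intrinsics apply), "position" and "orientation" of the camera in the world. Camera axes: x right, y down, z forward; pixel columns grow to the right and rows downward; lengths in mm; the calibration is good to about 2 mm. A picture is of the moment at which its call begins. There is no depth.
- job_done(): hands the job in; it is judged then, once.
The state is a dict: "clock": time; "joints": joint angles; "joint_vel": joint speeds; "joint_efforts": joint torques, N m; "position": TCP position; "ee_rot": TCP orientation; "contact_force": force on the tool from outside, world axes, zero at the start; "wrist_torque": the same for the moment, N m; "gripper_width": finger opening in mm; "grasp_force": force on a finger pad.
Only numpy, scipy, OpenCV 4.12 (cv2) and the standard library are available. Lean on these libraries where they do the work, as an engineer would, in place of code of your own. Each camera call takes 0.05 s, during which the arm holds its last target. There are 200 camera calls.

TASK

Restock the two sloping counter displays: stack every pink carton on the pink stand and every mint carton on the mint stand, one straight stack per stand in the middle of the bed, each carton lying flat on the slope (or on the carton below), square to the stand, with its narrow end leaning back against the backstop. When all the cartons are up, hang each tent sign astride the rail of the stand of its own colour, near the middle of the rail and hanging upright. Leave the other things on the counter where they are.

Things in the scene. Friction and masses are not known exactly. Their poses are not given: they have to be found in the camera images.
- pink_stand: the pink display stand, fixed to the counter (its place and yaw vary; the two stands may swap places): wooden foot 185 x 120 x 12 (centred at x = -8), a pink sloping bed with backstop, and a steel rail. Origin: on the counter under the middle of the rig; x points from the backstop to the rail (roughly away from the robot), y along the rail, z up; mm
- pink_bed: its pink sloping bed. Origin: middle of the inside corner of bed and backstop, 24 above the counter, at x = -65 in the stand's frame. x runs up the slope (18 deg, rising away from the robot), bed from x = 0 to 100, 120 wide (y), no side walls; z is normal to the bed and runs up the backstop's face (110 high, 120 wide, 6 thick, behind x = 0), leaning 18 deg towards the robot; mm
- pink_rail (a point): middle of the pink stand's horizontal rail: round steel bar of diameter 8, its axis 100 above the counter, along the stand's y, at x = 70 in the stand's frame, 108 between centres of the two posts of diameter 8 that carry it; nothing stands above it; mm
- pink_sign: the pink tent sign, rigid, 70 g, 93 high, standing on the counter: an upright header plate, 12 (x) x 56 (y) x 30 high (z = 63 to 93), to grip across its thickness; below it a cap and two splayed legs, 64 wide, open below: gap 12 under the cap, 36 at the feet, 45 over the feet. Origin: mid underside; y along its width. Hangs balanced with its cap on a bar; mm
- pink_sign_notch (a point): middle of the underside of that sign's cap, 58 above its origin: comes to rest on top of the rail; mm
- mint_stand: the mint-green display stand, fixed to the counter (its place and yaw vary; the two stands may swap places): wooden foot 185 x 120 x 12 (centred at x = -8), a mint-green sloping bed with backstop, and a steel rail. Origin: on the counter under the middle of the rig; x points from the backstop to the rail (roughly away from the robot), y along the rail, z up; mm
- mint_bed: its mint-green sloping bed. Origin: middle of the inside corner of bed and backstop, 24 above the counter, at x = -65 in the stand's frame. x runs up the slope (18 deg, rising away from the robot), bed from x = 0 to 100, 120 wide (y), no side walls; z is normal to the bed and runs up the backstop's face (110 high, 120 wide, 6 thick, behind x = 0), leaning 18 deg towards the robot; mm
- mint_rail (a point): middle of the mint-green stand's horizontal rail: round steel bar of diameter 8, its axis 100 above the counter, along the stand's y, at x = 70 in the stand's frame, 108 between centres of the two posts of diameter 8 that carry it; nothing stands above it; mm
- mint_sign: the mint-green tent sign, rigid, 70 g, 93 high, standing on the counter: an upright header plate, 12 (x) x 56 (y) x 30 high (z = 63 to 93), to grip across its thickness; below it a cap and two splayed legs, 64 wide, open below: gap 12 under the cap, 36 at the feet, 45 over the feet. Origin: mid underside; y along its width. Hangs balanced with its cap on a bar; mm
- mint_sign_notch (a point): middle of the underside of that sign's cap, 58 above its origin: comes to rest on top of the rail; mm
- pink_box1: pink pastry carton with cream bands, closed and stiff, 90 (x) x 60 (y) x 40 (z), about 140 g; lies flat on the counter at first. Origin: centre of its underside. May be absent; mm
- pink_box2: pink pastry carton with cream bands, closed and stiff, 90 (x) x 60 (y) x 40 (z), about 140 g; lies flat on the counter at first. Origin: centre of its underside. May be absent; mm
- pink_box3: pink pastry carton with cream bands, closed and stiff, 90 (x) x 60 (y) x 40 (z), about 140 g; lies flat on the counter at first. Origin: centre of its underside. May be absent; mm
- mint_box1: mint-green pastry carton with cream bands, closed and stiff, 90 (x) x 60 (y) x 40 (z), about 140 g; lies flat on the counter at first. Origin: centre of its underside. May be absent; mm
- mint_box2: mint-green pastry carton with cream bands, closed and stiff, 90 (x) x 60 (y) x 40 (z), about 140 g; lies flat on the counter at first. Origin: centre of its underside. May be absent; mm
- mint_box3: mint-green pastry carton with cream bands, closed and stiff, 90 (x) x 60 (y) x 40 (z), about 140 g; lies flat on the counter at first. Origin: centre of its underside. May be absent; mm
- red_colour: bystander: red food-colour bottle, diameter 36, 90 high; origin under its middle; leave alone; mm
- blue_colour: bystander: blue food-colour bottle, diameter 36, 90 high; origin under its middle; leave alone; mm
- sprinkles: bystander: sprinkles jar, diameter 60, 70 high; origin under its middle; leave alone; mm
- green_cup: bystander: green cup, diameter 76, 80 high; origin under its middle; leave alone; mm
- spatula: bystander: icing spatula lying on the counter; origin under its middle; leave alone; mm
Things that resemble listed ones, but are neither listed nor needed, are in the scene too. What is shaped like the mint_box1 but black is not meant.

How it is judged (in metres and radians):
On the way, in this order (a step that is already met when the one before it is completed fails the run):
1. all cartons stacked, leaning against the backstop of the stand of their colour (x of pink_box1 in the frame of pink_bed between 0.033 and 0.058 m and y of pink_box1 in the frame of pink_bed between -0.02 and 0.02 m and z of pink_box1 in the frame of pink_bed between -0.006 and 0.13 m and angle between the z axis of each of pink_box1, pink_box2, pink_box3 and the z axis of pink_bed, either way round below 0.12 rad and angle between the x axis of each of pink_box1, pink_box2, pink_box3 and the x axis of pink_bed, either way round below 0.2 rad and linear speed of each of pink_box1, pink_box2, pink_box3, mint_box1, mint_box2, mint_box3 below 0.05 m/s and x of pink_box2 in the frame of pink_bed between 0.033 and 0.058 m and y of pink_box2 in the frame of pink_bed between -0.02 and 0.02 m and z of pink_box2 in the frame of pink_bed between -0.006 and 0.13 m and x of pink_box3 in the frame of pink_bed between 0.033 and 0.058 m and y of pink_box3 in the frame of pink_bed between -0.02 and 0.02 m and z of pink_box3 in the frame of pink_bed between -0.006 and 0.13 m and x of mint_box1 in the frame of mint_bed between 0.033 and 0.058 m and y of mint_box1 in the frame of mint_bed between -0.02 and 0.02 m and z of mint_box1 in the frame of mint_bed between -0.006 and 0.13 m and angle between the z axis of each of mint_box1, mint_box2, mint_box3 and the z axis of mint_bed, either way round below 0.12 rad and angle between the x axis of each of mint_box1, mint_box2, mint_box3 and the x axis of mint_bed, either way round below 0.2 rad and x of mint_box2 in the frame of mint_bed between 0.033 and 0.058 m and y of mint_box2 in the frame of mint_bed between -0.02 and 0.02 m and z of mint_box2 in the frame of mint_bed between -0.006 and 0.13 m and x of mint_box3 in the frame of mint_bed between 0.033 and 0.058 m and y of mint_box3 in the frame of mint_bed between -0.02 and 0.02 m and z of mint_box3 in the frame of mint_bed between -0.006 and 0.13 m), for 0.2 s.
2. then both signs hang astride the rails of their own colour (x of pink_sign_notch in the frame of pink_stand between 0.058 and 0.082 m and y of pink_sign_notch in the frame of pink_stand between -0.03 and 0.03 m and z of pink_sign_notch in the frame of pink_stand between 0.096 and 0.112 m and angle between each of pink_sign, mint_sign's own z axis and vertical below 0.25 rad and angle between the y axis of pink_sign and the y axis of pink_stand, either way round below 0.25 rad and linear speed of each of pink_sign, mint_sign below 0.08 m/s and x of mint_sign_notch in the frame of mint_stand between 0.058 and 0.082 m and y of mint_sign_notch in the frame of mint_stand between -0.03 and 0.03 m and z of mint_sign_notch in the frame of mint_stand between 0.096 and 0.112 m and angle between the y axis of mint_sign and the y axis of mint_stand, either way round below 0.25 rad), for 0.2 s.
At the end, for the whole second after the job is handed in: cartons on the bed of their colour: end within 13 mm of the backstop, 20 mm of the middle line, flat to 0.12 rad, square to 0.2 rad; signs capping the rail of their colour within 30 mm of its middle, upright and in line to 0.25 rad; all at rest (all of step 1 and all of step 2); the robot touches nothing.
It fails at once if a bystander is shifted by more than 40 mm or knocked over (distance of any of red_colour, blue_colour, sprinkles, green_cup, spatula from where it was at the start of the episode above 0.04 m or angle between any of red_colour, blue_colour, sprinkles, green_cup's own z axis and vertical above 0.6 rad).
Of pink_box1, pink_box2, pink_box3, mint_box1, mint_box2, mint_box3 only 4 to 6 are there at a start; the rules pass over those that are not, and their reading is None.
At some moment in a run one of pink_box1, pink_box2, pink_box3, mint_box1, mint_box2, mint_box3 may be knocked a few centimetres aside while the robot is not near it.
It also fails if it takes over 210 s, if anything falls off the work surface, if the arm or the gripper's body presses on something with over 40 N, if the wrist force passes 120 N, or if a joint passes its speed limit or range.

## Working session

There is one attempt and no reset: what is moved stays moved. The work goes in short steps, Python scripts to look and compute and a tool call to move; the robot and the scene stay as the last step left them, time stands still between calls to the robot, and variables do not carry over. Pictures are saved under pics/ and viewed, at most 14 in all, crops included, and the job is handed in when it is done.

Besides the shell and the picture viewer there is one more tool, called after "Emit:" in YAML: its name, and indented under it one key for each argument. carry_out: Moves the arm, as the interface text tells. Its arguments: {"type":"object","properties":{"motion":{"type":"array"}},"required":["motion"]}

```bash
ls; mkdir -p pics
cat > h.py <<'E'
from bench import *
import numpy as np, cv2
from scipy.spatial.transform import Rotation as R
def ray(im,uv):
    K=np.array(im["mtx"]);k=im["k1"]
    d=(np.array(uv,float)-[K[0,2],K[1,2]])/[K[0,0],K[1,1]]
    s=d.copy()
    for _ in range(20): s=d/(1+k*(s**2).sum())
    return R.from_quat(im["orientation"]).apply([s[0],s[1],1.0])
def onplane(im,uv,z):
    d=ray(im,uv);p=np.array(im["position"]);return p+d*(z-p[2])/d[2]
E
python3 - <<'E'
from h import *
for n in ["scene","top"]:
    im=get_image(n);cv2.imwrite(f"pics/{n}0.png",im["color"]);print(n,im["position"],im["orientation"],im["mtx"],im["k1"])
    np.save(f"pics/{n}0.npy",im,allow_pickle=True)
print(read_state())
E
```

```text
pics
scene [1069.00751479  206.16888231  986.14869161] [ 0.49355474  0.82229934 -0.24588419 -0.14060046] [[363.78155294   0.         321.35201202]
 [  0.         363.78155294 202.67926257]
 [  0.           0.           1.        ]] 0.01409084749317841
top [ 410.42750423  -68.25688746 1362.62049351] [-0.69563435  0.71647877 -0.03228816  0.04133393] [[400.56172173   0.         319.43504487]
 [  0.         400.56172173 198.12139711]
 [  0.           0.           1.        ]] 0.0030780829335026647
{'clock': 0.1, 'joints': array([-9.78393889e-01,  3.85459697e-01,  6.77754280e-03, -4.28978088e-04,
       -1.19401286e+00, -2.58594245e-01]), 'joint_vel': array([ 0.00021925, -0.00104701,  0.00352611, -0.0007523 , -0.00103549,
        0.00044874]), 'joint_efforts': array([-7.72753847e-04, -3.93320310e+01,  1.88927543e+01,  4.19788510e+00,
       -2.60494249e-03,  7.08824743e-06]), 'position': array([ 204.62890418, -590.0312298 ,  244.34978875]), 'ee_rot': array([-1.66052182e-01,  9.86116490e-01,  9.46987552e-04, -2.10273738e-04]), 'contact_force': array([ 0.77338002, -1.26031275,  0.35355323]), 'wrist_torque': array([ 0.02639307, -0.00177274,  0.00610539]), 'grasp_force': 0.0, 'gripper_width': 85.38099039429092}
```

View pics/scene0.png

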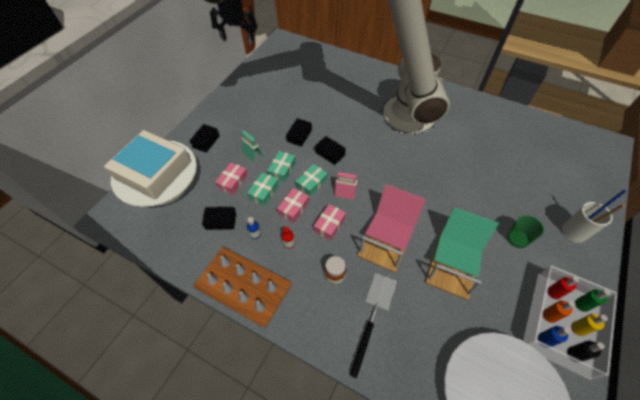

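View pics/top0.png

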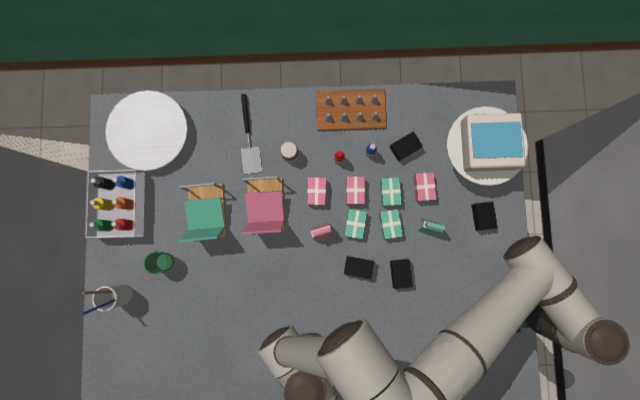

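The scene shows 3 pink cartons at top-view pixels (317,191), (356,190), (426,187) and 3 mint at (391,191), (356,224), (391,224). The pink sign is at (321,231) and the mint sign at (433,227). The pink stand is around (265,205) and the mint stand around (205,215). Four black look-alike boxes at (406,146), (484,216), (359,267), (401,273) are not wanted, and neither are the blue/cream cake box (495,140) or the green cup (158,262).

```bash
cat >> h.py <<'E'
def masks(c):
    h=cv2.cvtColor(c,cv2.COLOR_BGR2HSV);H,S,V=[h[...,i].astype(int) for i in range(3)]
    pink=((H>160)&(H<179)|(H<0))&(S>90)&(V>60); mint=(H>65)&(H<90)&(S>90)&(V>60)
    return pink.astype(np.uint8)*255,mint.astype(np.uint8)*255
def blobs(c,close=5,minA=60):
    out=[]
    for n,m in zip(("pink","mint"),masks(c)):
        m=cv2.morphologyEx(m,cv2.MORPH_CLOSE,np.ones((close,close)))
        for k in cv2.findContours(m,cv2.RETR_EXTERNAL,cv2.CHAIN_APPROX_NONE)[0]:
            if cv2.contourArea(k)>minA: out.append((n,k.reshape(-1,2)))
    return out
def rect(im,k,z):
    p=np.array([onplane(im,q,z)[:2] for q in cv2.convexHull(k.astype(np.int32)).reshape(-1,2)])
    (c,(w,h),a)=cv2.minAreaRect(p.astype(np.float32))
    if w<h: w,h,a=h,w,a+90
    return np.round(c,1),round(w),round(h),round((a+90)%180-90,1)
E
python3 - <<'E'
from h import *
im=np.load("pics/top0.npy",allow_pickle=True).item()
for n,k in blobs(im["color"],7,40):
    print(n,k.mean(0).round(),cv2.contourArea(k),*rect(im,k,40))
for nm,uv in dict(pr1=(244,178),pr2=(283,178),mr1=(180,187),mr2=(222,184)).items(): print(nm,onplane(im,uv,100))
s=im["color"][120:300,150:470]; cv2.imwrite("pics/topcrop.png",cv2.resize(s,None,fx=2.5,fy=2.5,interpolation=cv2.INTER_CUBIC))
w=get_image("wrist");print(w["position"],R.from_quat(w["orientation"]).as_matrix().round(3),w["mtx"])
E
```

```text
pink [321. 231.] 165.0 [439.6 -54.9] 58 38 -75.0
pink [263. 212.] 1367.0 [508.  137.2] 135 134 -87.8
pink [316. 191.] 412.0 [573.2 -44.2] 87 57 -1.7
pink [355. 190.] 428.5 [ 572.6 -172.3] 87 60 -2.0
pink [425. 187.] 475.5 [ 576.7 -402.1] 88 66 2.4
mint [158. 262.] 453.0 [352.7 482.5] 93 68 88.4
mint [432. 228.] 144.5 [ 439.9 -419. ] 77 36 73.0
mint [ 97. 224.] 75.5 [482.1 685.9] 34 30 1.6
mint [355. 224.] 409.0 [ 460.5 -168.4] 86 59 -11.8
mint [202. 220.] 1348.5 [491.7 342. ] 147 134 -88.5
mint [391. 208.] 948.0 [ 508.3 -285.6] 196 68 -1.2
mint [314.  25.] 31887.0 [1132.4  -55.8] 2231 224 87.8
pr1 [614.5543647  185.05145694 100.        ]
pr2 [610.69308823  60.35479043 100.        ]
mr1 [591.83208049 390.12844613 100.        ]
mr2 [597.371511   255.59934483 100.        ]
[ 125.31032389 -618.92824221  372.80730783] [[-0.329  0.893  0.307]
 [ 0.944  0.31   0.109]
 [ 0.002  0.326 -0.946]] [[307.03076849   0.         316.98734235]
 [  0.         307.03076849 197.81808033]
 [  0.           0.           1.        ]]
```

View pics/topcrop.png

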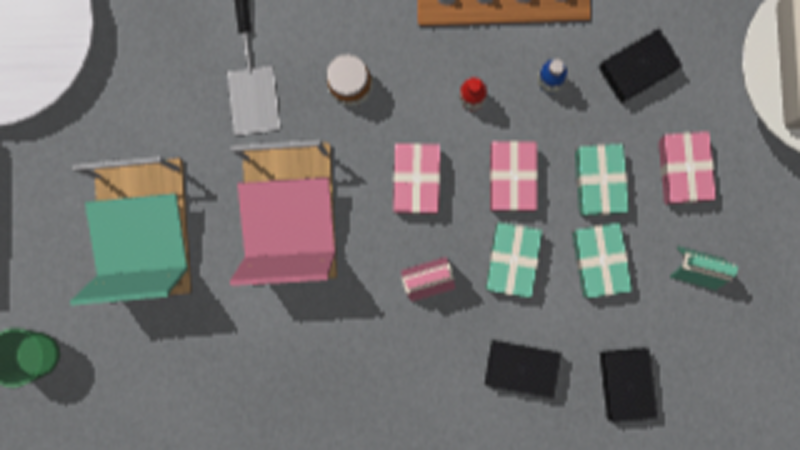

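The crop confirms the choice: three pink and three mint cartons with cream crosses, two tent signs, and two stands with their rails on the far side. The black boxes are decoys. I'll move the wrist camera over the field.

```bash
cat >> h.py <<'E'
def down(yaw,tilt=0.0):
    """tool y = world y turned by yaw; tool z down, then leaned forward (tilt about bed y)"""
    return R.from_euler('z',yaw)*R.from_euler('y',-tilt)*R.from_matrix(np.array([[-1,0,0],[0,1,0],[0,0,-1.]]))
def plan(wps,p=None,r=None):
    """wps: (pos,rot,grip,nrows); prints one row per waypoint, chained"""
    s=read_state()
    if p is None: p=np.array(s["position"]);r=R.from_quat(s["ee_rot"])
    for q,o,g,n in wps:
        rv=np.round((r.inv()*o).as_rotvec(),3);sh=np.round(r.inv().apply(np.array(q)-p))
        print([*rv.tolist(),*sh.astype(int).tolist(),g],"rows>=",max(int(np.ceil(np.linalg.norm(sh)/62.5)),int(np.ceil(np.degrees(np.linalg.norm(rv))/10.7))))
        p=p+r.apply(sh);r=r*R.from_rotvec(rv)
def st():
    s=read_state();print("t",round(s["clock"],2),np.round(s["position"],1),"rpy-y",np.round(R.from_quat(s["ee_rot"]).as_matrix()[:,1:].T,3).tolist(),"F",np.round(s["contact_force"],1),round(s["gripper_width"],1),round(s["grasp_force"],1),np.round(s["joints"],2))
E
python3 - <<'E'
from h import *
plan([((330,-380,320),down(0.1),1,5),((450,-160,320),down(0),1,5),((450,190,320),down(0),1,6)])
E
```

```text
[0.002, -0.0, 0.234, -187, 158, -75, 1] rows>= 5
[-0.0, -0.0, 0.1, -142, 207, 0, 1] rows>= 5
[-0.0, -0.0, -0.0, 0, 350, -1, 1] rows>= 6
```

Emit:
carry_out:
  motion:
    - [0,0,0.234,-187,158,-75,1]
    - [0,0,0.234,-187,158,-75,1]
    - [0,0,0.234,-187,158,-75,1]
    - [0,0,0.234,-187,158,-75,1]
    - [0,0,0.234,-187,158,-75,1]

```text
clock: 0.78
position: [331.4, -377.7, 322.1]
ee_rot: [-0.052, 0.999, -0.001, 0.001]
contact_force: [-0.3, -0.1, 0.1]
gripper_width: 85.5
grasp_force: 0.0
```

Emit:
carry_out:
  motion:
    - [0,0,0.1,-142,207,0,1]
    - [0,0,0.1,-142,207,0,1]
    - [0,0,0.1,-142,207,0,1]
    - [0,0,0.1,-142,207,0,1]
    - [0,0,0.1,-142,207,0,1]

```text
clock: 1.4
position: [451.6, -157.4, 319.4]
ee_rot: [-0.002, 1.0, 0.0, -0.001]
contact_force: [-0.9, -0.7, -0.5]
gripper_width: 85.3
grasp_force: 0.0
```

Run:
```python
from h import *
im=get_image("wrist");np.save("pics/w1.npy",im,allow_pickle=True);cv2.imwrite("pics/w1.png",im["color"]);st()
for n,k in blobs(im["color"],25,400): print(n,k.mean(0).round(),cv2.contourArea(k),*rect(im,k,40))
```

```text
t 1.45 [ 450.9 -158.7  319.5] rpy-y [[-0.003, 1.0, 0.0], [-0.002, 0.0, -1.0]] F [-0.2 -0.3 -0.5] 85.2 0.0 [ 0.    0.08 -0.21 -0.   -1.28 -1.57]
pink [152. 235.] 2955.5 [ 570.4 -397.9] 100 76 2.4
pink [383. 224.] 471.5 [552.7 -68.2] 104 57 -35.8
pink [306. 234.] 2315.5 [ 565.5 -174.1] 100 58 -1.5
pink [547. 194.] 7033.0 [517.5 168.5] 214 121 -86.4
pink [394. 144.] 1099.5 [428.7 -55. ] 70 46 -66.4
mint [631. 202.] 1067.5 [515.3 278.9] 108 22 18.8
mint [308. 163.] 2580.0 [ 459.4 -170.2] 89 58 -11.0
mint [116. 151.] 2436.5 [ 440. -427.] 111 60 73.4
mint [225. 191.] 5894.5 [ 506.3 -284.9] 199 74 -0.8
```

View pics/w1.png

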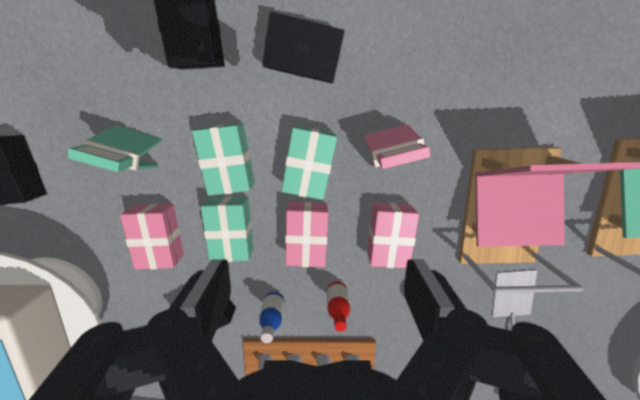

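The wrist view shows the carton crosses at about (152,239) P, (306,236) P, (394,238) P, (227,231) M, (308,162) M and (223,160) M. The signs are at (110,152) and (398,150). Next I'll view the stands.

Emit:
carry_out:
  motion:
    - [0,0,0,0,360,0,1]
    - [0,0,0,0,360,0,1]
    - [0,0,0,0,360,0,1]
    - [0,0,0,0,360,0,1]
    - [0,0,0,0,360,0,1]

```text
clock: 2.08
position: [450.5, 152.7, 320.2]
ee_rot: [0.002, 1.0, -0.0, -0.0]
contact_force: [2.0, -0.3, -0.5]
gripper_width: 85.1
grasp_force: 0.0
```

Emit:
carry_out:
  motion:
    - [0,0,0,0,40,0,1]
    - [0,0,0,0,40,0,1]

```text
clock: 2.33
position: [450.8, 193.2, 319.4]
ee_rot: [-0.0, 1.0, -0.001, -0.001]
contact_force: [0.2, 0.0, 0.2]
gripper_width: 85.7
grasp_force: 0.0
```

```bash
cat >> h.py <<'E'
def crosses(im):
    """cartons: centre of the cream cross on the top face (z=40) and yaw of the 90 side, from pink/mint+cream blobs"""
    c=im["color"];h=cv2.cvtColor(c,cv2.COLOR_BGR2HSV);out=[]
    cream=((h[...,1]<75)&(h[...,2]>130)).astype(np.uint8)*255
    for k in cv2.findContours(cream,cv2.RETR_EXTERNAL,cv2.CHAIN_APPROX_NONE)[0]:
        a=cv2.contourArea(k)
        if not 100<a<1200: continue
        m=np.zeros(cream.shape,np.uint8);cv2.drawContours(m,[k],-1,255,-1)
        ring=cv2.dilate(m,np.ones((9,9)))>0
        pk,mt=[(x[ring]>0).mean() for x in masks(c)]
        if max(pk,mt)<0.2: continue
        v,u=np.nonzero(m);P=np.array([onplane(im,q,40)[:2] for q in np.c_[u,v]])
        (ct,(w,hh),ang)=cv2.minAreaRect(P.astype(np.float32))
        if w<hh: w,hh,ang=hh,w,ang+90
        out.append(("pink" if pk>mt else "mint",np.array([u.mean(),v.mean()]).round(),np.round(P.mean(0),1),np.round(ct,1),round(w),round(hh),round((ang+90)%180-90,1)))
    return out
E
python3 - <<'E'
from h import *
for x in crosses(np.load("pics/w1.npy",allow_pickle=True).item()): print(*x)
im=get_image("wrist");np.save("pics/w2.npy",im,allow_pickle=True);cv2.imwrite("pics/w2.png",im["color"]);st()
E
```

```text
t 2.38 [450.7 192.1 319.5] rpy-y [[0.001, 1.0, -0.001], [-0.002, -0.001, -1.0]] F [ 1.4 -0.6  0.4] 85.3 0.0 [ 0.74  0.1  -0.18  0.   -1.29 -2.31]
```

View pics/w2.png

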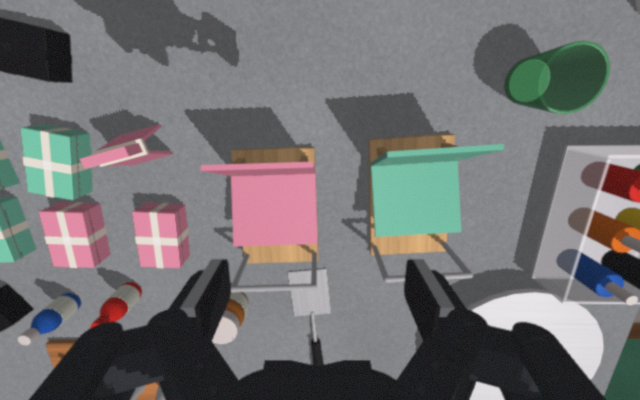

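The pink stand's foot corners are at about (231,149), (314,147), (317,262), with rail posts at (234,290) and (313,289). The mint foot corners are (371,140), (454,134), (447,250), with rail ends at (388,280) and (469,274). The rails are on the far side, as described.

Run:
```python
from h import *
im=np.load("pics/w2.npy",allow_pickle=True).item()
for nm,z,uvs in [("pfoot",12,[(231,149),(314,147),(317,262),(247,263)]),("prail",100,[(232,290),(314,289)]),("mfoot",12,[(371,140),(454,134),(447,250),(370,255)]),("mrail",100,[(386,279),(470,274)])]:
    P=np.array([onplane(im,u,z)[:2] for u in uvs]);print(nm,P.round().tolist(),"mid",P.mean(0).round(1),"len",np.linalg.norm(P[0]-P[1]).round(),"yaw",np.degrees(np.arctan2(-(P[1]-P[0])[0],(P[1]-P[0])[1])).round(1))
# bed upper edge height 24+100*sin18=54.9; lower: stand x -65+95.1=30.1
for nm,uvs in [("p",[(234,245),(316,245)]),("m",[(376,236),(460,231)])]:
    P=np.array([onplane(im,u,54.9)[:2] for u in uvs]);print(nm,"bedtop",P.round().tolist(),P.mean(0).round(1),"len",np.linalg.norm(P[0]-P[1]).round(),"yaw",np.degrees(np.arctan2(-(P[1]-P[0])[0],(P[1]-P[0])[1])).round(1))
w=np.load("pics/w1.npy",allow_pickle=True).item()
h=cv2.cvtColor(w["color"],cv2.COLOR_BGR2HSV)
for u,v in [(306,236),(394,238),(308,162),(60,235)]: print(h[v,u])
```

```text
pfoot [[443.0, 70.0], [440.0, 188.0], [626.0, 192.0], [628.0, 79.0]] mid [534.5 132.2] len 118.0 yaw 1.6
prail [[616.0, 79.0], [615.0, 188.0]] mid [615.6 133.8] len 109.0 yaw 0.9
mfoot [[430.0, 268.0], [422.0, 383.0], [603.0, 399.0], [613.0, 277.0]] mid [517.1 331.7] len 115.0 yaw 4.2
mrail [[599.0, 283.0], [591.0, 392.0]] mid [594.7 337.3] len 109.0 yaw 4.4
p bedtop [[573.0, 74.0], [573.0, 191.0]] [573.1 132.3] len 117.0 yaw 0.1
m bedtop [[559.0, 276.0], [550.0, 392.0]] [554.4 333.9] len 117.0 yaw 4.0
[ 15  13 234]
[ 12   5 240]
[  8   4 238]
[150   6  81]
```

```bash
sed -i 's/if not 100<a<1200: continue/if not 60<a<3000: continue/; s/cv2.RETR_EXTERNAL,cv2.CHAIN_APPROX_NONE)\[0\]:\n        a=/&/; s/if max(pk,mt)<0.2: continue/if max(pk,mt)<0.12: continue/' h.py
python3 - <<'E'
from h import *
w=np.load("pics/w1.npy",allow_pickle=True).item()
for x in crosses(w): print(*x)
c=w["color"];h=cv2.cvtColor(c,cv2.COLOR_BGR2HSV)
cream=((h[...,1]<75)&(h[...,2]>130)).astype(np.uint8)*255
n,l,s,ct=cv2.connectedComponentsWithStats(cream)
print([(s[i].tolist(),ct[i].round().tolist()) for i in range(1,n) if s[i,4]>60])
E
```

```text
pink [575. 193.] [499.  199.2] [502.  202.3] 72 40 11.9
[([0, 0, 640, 400, 132803], [308.0, 164.0]), ([563, 171, 32, 51, 1022], [575.0, 193.0]), ([576, 224, 12, 10, 66], [583.0, 228.0]), ([445, 232, 13, 10, 70], [452.0, 236.0]), ([617, 254, 23, 13, 149], [632.0, 259.0]), ([477, 260, 90, 27, 1450], [521.0, 274.0]), ([135, 383, 27, 15, 259], [149.0, 391.0]), ([471, 383, 27, 17, 318], [483.0, 393.0])]
```

```bash
sed -i 's/(h\[...,2\]>130)/(h[...,2]>175)/' h.py
cat >> h.py <<'E'
STAND={"pink":(np.array([543.5,132.,0]),0.017),"mint":(np.array([525.,332.,0]),0.075)}
T18=np.radians(18)
def bed(col,x,y,z):
    o,a=STAND[col];r=R.from_euler('z',a)
    b=R.from_euler('y',-T18)
    return o+r.apply(np.array([-65,0,24])+b.apply([x,y,z])), down(a,T18)
E
python3 - <<'E'
from h import *
w=np.load("pics/w1.npy",allow_pickle=True).item()
for x in crosses(w): print(*x)
p,o=bed("pink",45,0,20);print(p,o.as_matrix().round(2)); print(bed("pink",0,0,110)[0],bed("pink",100,0,0)[0])
E
```

```text
pink [147. 241.] [ 577.4 -407.5] [ 579.3 -406.7] 84 57 35.4
pink [306. 239.] [ 572.1 -173.4] [ 572.8 -174.1] 82 58 30.3
mint [225. 233.] [ 563.5 -292.3] [ 564.  -291.5] 79 56 -29.4
mint [308. 164.] [ 459.7 -170. ] [ 460.4 -170.2] 80 57 21.3
mint [221. 161.] [ 455.9 -287.8] [ 456.1 -287.4] 79 57 40.8
[515.12130456 131.5175157   56.92689507] [[-0.95 -0.02  0.31]
 [-0.02  1.    0.01]
 [-0.31  0.   -0.95]]
[444.5224346  130.31721928 128.61621679] [573.60130147 132.51177143  54.90169944]
```

Run:
```python
from h import *
for f,uvs in (("w1",[(394,238)]),("w2",[(161,237),(76,237)])):
    w=np.load(f"pics/{f}.npy",allow_pickle=True).item()
    for u in uvs: print(f,onplane(w,u,40).round(1))
plan([((577,-44,150),down(-.03),1,5),((577,-44,20),down(-0.03),1,3)])
```

```text
w1 [569.4 -44.3  40. ]
w2 [568.1 -36.1  40. ]
w2 [ 568.2 -158.8   40. ]
[-0.001, -0.001, 0.029, -127, -236, 170, 1] rows>= 6
[-0.0, -0.0, 0.0, 0, 0, 130, 1] rows>= 3
```

Run:
```python
from h import *
for f in ("w1","w2"):
    w=np.load(f"pics/{f}.npy",allow_pickle=True).item()
    print(f,w["position"],w["k1"],R.from_quat(w["orientation"]).as_matrix().round(3).tolist())
im=get_image("wrist");print(im["position"],R.from_quat(im["orientation"]).as_matrix().round(3).tolist());st()
top=get_image("top")["color"]
s=top[150:260,170:300];cv2.imwrite("pics/tc2.png",cv2.resize(s,None,fx=5,fy=5,interpolation=cv2.INTER_CUBIC))
i=im["color"].astype(int)-np.load("pics/w2.npy",allow_pickle=True).item()["color"];print(abs(i).mean())
```

```text
w1 [ 367.77330842 -158.80934784  448.01370435] 0.015502699154106988 [[-0.006, 0.946, 0.324], [1.0, 0.006, 0.002], [0.0, 0.324, -0.946]]
w2 [366.961266   192.34599039 447.97252336] 0.015502699154106988 [[-0.002, 0.946, 0.324], [1.0, 0.003, -0.001], [-0.001, 0.324, -0.946]]
[366.83772523 191.30371268 448.13774651] [[-0.001, 0.946, 0.324], [1.0, 0.001, -0.001], [-0.002, 0.324, -0.946]]
t 2.42 [450.7 191.4 319.8] rpy-y [[0.002, 1.0, -0.001], [-0.001, -0.001, -1.0]] F [-0.2 -0.2 -0.4] 85.2 0.0 [ 0.73  0.1  -0.18  0.   -1.29 -2.31]
3.2702174479166666
```

View pics/tc2.png

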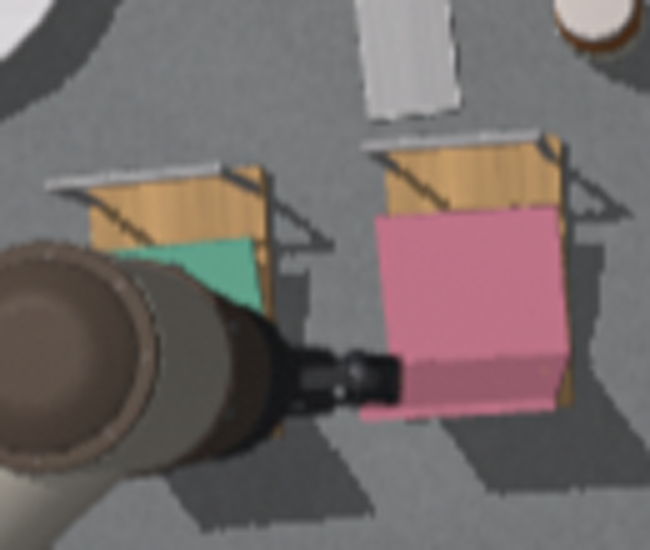

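Run:
```python
from h import *
t=get_image("top")
for a,b in [((242.6,179.4),(278.6,177.2)),((179,186.8),(214.4,183.6))]:
    A,B=onplane(t,a,100),onplane(t,b,100);print(A.round(),B.round(),((A+B)/2).round(1),np.linalg.norm(A-B).round())
for q in [((246,193),(281,191.5)),((192,200.6),(220,197.5))]:
    print("bedtop",[onplane(t,x,54.9)[:2].round().tolist() for x in q])
w=np.load("pics/w2.npy",allow_pickle=True).item();n=get_image("wrist")
for i in (w,n):
    for x in crosses(i): print(*x[:4])
for x in crosses(np.load("pics/top0.npy",allow_pickle=True).item()): print("top",*x[:4])
```

```text
[610. 190. 100.] [614.  74. 100.] [611.9 132.  100. ] 115.0
[593. 393. 100.] [599. 280. 100.] [596.  336.6 100. ] 114.0
bedtop [[572.0, 188.0], [573.0, 72.0]]
bedtop [[552.0, 366.0], [559.0, 274.0]]
pink [156. 240.] [573.2 -44.2] [574.5 -43.8]
pink [ 66. 240.] [ 572.8 -173.6] [ 573.8 -173.5]
pink [128. 155.] [447.9 -61.1] [446.4 -71.7]
mint [ 47. 164.] [ 460.5 -170.1] [ 461.5 -170.7]
pink [158. 240.] [573.7 -44. ] [575.4 -44.2]
pink [ 69. 240.] [ 572.9 -173.6] [ 574.4 -174.2]
pink [130. 156.] [447.6 -59.9] [445.8 -69.5]
mint [ 49. 165.] [ 460.5 -170. ] [ 461.1 -170.4]
top mint [391. 224.] [ 456.8 -286.4] [ 457.2 -287. ]
top mint [355. 224.] [ 461.  -169.1] [ 461.5 -169.7]
top mint [391. 191.] [ 565.7 -290.9] [ 566.  -290.8]
top pink [316. 190.] [575.7 -43.5] [574.1 -42.8]
top pink [355. 190.] [ 573.3 -172.9] [ 573.8 -172. ]
top pink [426. 186.] [ 577.7 -406.6] [ 577.8 -406.4]
```

```bash
sed -i 's/\[543.5,132.,0\]),0.017/[543.5,131.,0]),0.025/' h.py
python3 - <<'E'
from h import *
plan([((582,-44,150),down(-.03),1,5),((582,-44,20),down(-0.03),1,3),((582,-44,20),down(-0.03),-1,3)])
E
```

```text
[-0.0, -0.0, 0.027, -132, -235, 170, 1] rows>= 6
[-0.0, -0.0, 0.0, 0, 0, 130, 1] rows>= 3
[-0.0, -0.0, 0.0, 0, 0, 0, -1] rows>= 0
```

Emit:
carry_out:
  motion:
    - [0,0,0.027,-70,-235,0,1]
    - [0,0,0.027,-70,-235,0,1]
    - [0,0,0.027,-70,-235,0,1]
    - [0,0,0.027,-70,-235,0,1]
    - [0,0,0.027,-70,-235,0,1]

```text
clock: 3.2
position: [520.4, -46.9, 320.0]
ee_rot: [0.018, 1.0, -0.0, -0.0]
contact_force: [0.4, -0.0, -0.1]
gripper_width: 85.4
grasp_force: 0.0
```

Emit:
carry_out:
  motion:
    - [0,0,0,-62,0,170,1]
    - [0,0,0,-62,0,170,1]
    - [0,0,0,-62,0,170,1]
    - [0,0,0,-62,0,170,1]

```text
clock: 3.7
position: [579.9, -44.4, 145.7]
ee_rot: [0.014, 1.0, -0.001, -0.005]
contact_force: [0.2, 0.0, 1.7]
gripper_width: 85.1
grasp_force: 0.0
```

Run:
```python
from h import *
st();im=get_image("wrist");cv2.imwrite("pics/w3.png",im["color"])
for n,k in blobs(im["color"],15,400): print(n,k.mean(0).round(),cv2.contourArea(k),*rect(im,k,40))
plan([((582,-44,20),down(-0.03),1,3)])
```

```text
t 3.7 [579.9 -44.4 145.7] rpy-y [[0.028, 1.0, -0.002], [-0.01, -0.001, -1.0]] F [0.2 0.  1.7] 85.1 0.0 [ 0.2   0.41 -0.23 -0.   -0.95 -1.8 ]
pink [296. 224.] 1036.5 [598.8 -63.4] 35 23 -1.9
pink [164. 190.] 7337.0 [ 571.2 -166.7] 93 72 -2.1
pink [297. 161.] 1492.5 [545.5 -60.2] 42 23 -3.6
pink [559. 103.] 31478.0 [512.2 131. ] 151 129 10.0
pink [292.  23.] 3309.5 [455.1 -57.1] 71 35 88.5
mint [ 39. 190.] 6712.5 [ 563.8 -272.6] 90 81 1.9
mint [166.  88.] 2632.0 [ 491.4 -151.2] 37 37 78.6
mint [107.  78.] 1691.5 [ 483.1 -192.4] 37 22 -11.2
mint [27. 80.] 3098.0 [ 480.3 -249.3] 49 39 -87.8
mint [169.  20.] 2267.5 [ 447.2 -142.4] 38 29 80.9
mint [104.  14.] 933.5 [ 442.  -184.2] 23 19 79.6
mint [18. 15.] 905.5 [ 443.2 -241.9] 24 19 89.4
[-0.001, -0.004, 0.003, -1, 0, 129, 1] rows>= 3
```

View pics/w3.png

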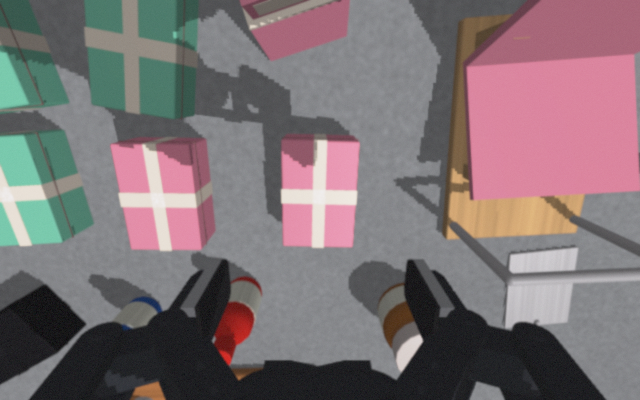

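P1's cross is at (319,197), centred between the fingers, with bottles clear on both sides. I'll descend and grip.

Emit:
carry_out:
  motion:
    - [0,0,0,0,0,60,1]
    - [0,0,0,0,0,110,1]
    - [0,0,0,0,0,128,1]
    - [0,0,0,0,0,128,1]
    - [0,0,0,0,0,128,-1]

```text
clock: 4.38
position: [584.3, -43.6, 25.4]
ee_rot: [0.013, 1.0, 0.0, 0.003]
contact_force: [0.5, -0.4, 0.7]
gripper_width: 69.9
grasp_force: 0.0
```

Emit:
carry_out:
  motion:
    - [0,0,0,0,0,0,-1]
    - [0,0,0,0,0,0,-1]
    - [0,0,0,0,0,0,-1]
    - [0,0,0,0,0,0,-1]

```text
clock: 4.88
position: [584.4, -43.7, 25.5]
ee_rot: [0.013, 1.0, 0.0, 0.003]
contact_force: [-1.6, 0.5, 7.3]
gripper_width: 59.1
grasp_force: 65.8
```

Emit:
carry_out:
  motion:
    - [0,0,0,0,0,-40,-1]
    - [0,0,0,0,0,-100,-1]
    - [0,0,0,0,0,-160,-1]
    - [0,0,0,0,0,-190,-1]
    - [0,0,0,0,0,-190,-1]

```text
clock: 5.5
position: [583.7, -43.8, 216.6]
ee_rot: [0.014, 1.0, 0.001, 0.004]
contact_force: [-0.4, -0.2, -1.2]
gripper_width: 58.9
grasp_force: 64.9
```

Run:
```python
from h import *
st()
w=[]
for x,z in [(61,90),(61,24),(46,24)]:
    p,o=bed("pink",x,0,z); w.append((p,o,-1,5))
plan(w); print([q[0].round() for q in w])
```

```text
t 5.5 [583.7 -43.8 216.6] rpy-y [[0.027, 1.0, 0.002], [0.009, 0.001, -1.0]] F [-0.4 -0.2 -1.2] 58.9 64.9 [ 0.2   0.34 -0.14  0.   -1.08 -1.8 ]
[-0.007, -0.306, -0.052, 80, 172, 88, -1] rows>= 4
[0.0, 0.0, 0.0, 0, 0, 66, -1] rows>= 2
[0.0, 0.0, 0.0, 15, 0, 0, -1] rows>= 1
[array([509., 130., 128.]), array([529., 131.,  66.]), array([515., 130.,  61.])]
```

Run:
```python
from h import *
w=[]
for x,z in [(66,160),(66,30),(54,30),(54,26)]:
    p,o=bed("pink",x,0,z); w.append((p,o,-1,5))
plan(w); print([q[0].round() for q in w])
```

```text
[-0.007, -0.306, -0.052, 97, 171, 19, -1] rows>= 4
[0.0, 0.0, 0.0, 0, 0, 131, -1] rows>= 3
[0.0, 0.0, 0.0, 12, 0, 0, -1] rows>= 1
[0.0, 0.0, 0.0, 0, 0, 4, -1] rows>= 1
[array([492., 130., 197.]), array([532., 131.,  73.]), array([521., 130.,  69.]), array([522., 130.,  65.])]
```

Emit:
carry_out:
  motion:
    - [-0.002,-0.1,-0.017,20,50,0,-1]
    - [-0.005,-0.2,-0.035,60,100,10,-1]
    - [-0.007,-0.306,-0.052,97,150,19,-1]
    - [-0.007,-0.306,-0.052,97,171,19,-1]
    - [-0.007,-0.306,-0.052,97,171,19,-1]

```text
clock: 6.12
position: [488.0, 130.3, 192.0]
ee_rot: [-0.015, 0.988, 0.001, 0.151]
contact_force: [-0.8, -0.4, -0.9]
gripper_width: 59.3
grasp_force: 64.9
```

Emit:
carry_out:
  motion:
    - [0,0,0,0,0,50,-1]
    - [0,0,0,0,0,100,-1]
    - [0,0,0,0,0,127,-1]
    - [0,0,0,0,0,127,-1]

```text
clock: 6.62
position: [528.5, 128.0, 73.2]
ee_rot: [-0.011, 0.989, -0.001, 0.147]
contact_force: [0.5, -1.0, -1.2]
gripper_width: 59.4
grasp_force: 65.9
```

```bash
cat >> h.py <<'E'
def inbed(col):
    s=read_state();o,a=STAND[col];r=R.from_euler('z',a)*R.from_euler('y',-T18)
    org=o+R.from_euler('z',a).apply([-65,0,24])
    print("TCP in bed",r.inv().apply(np.array(s["position"])-org).round(1),"rotvec err",((down(a,T18)).inv()*R.from_quat(s["ee_rot"])).as_rotvec().round(3),"F in bed",r.inv().apply(s["contact_force"]).round(1))
E
python3 - <<'E'
from h import *
st();inbed("pink")
im=get_image("scene");c=im["color"][170:280,330:510];cv2.imwrite("pics/s1.png",cv2.resize(c,None,fx=4,fy=4,interpolation=cv2.INTER_CUBIC))
E
```

```text
t 6.62 [528.5 128.   73.2] rpy-y [[-0.022, 1.0, -0.006], [0.29, 0.001, -0.957]] F [ 0.5 -1.  -1.2] 59.4 65.9 [ 0.48  0.33 -0.88  0.97 -0.16 -2.97]
TCP in bed [62.7 -2.7 31.4] rotvec err [0.006 0.02  0.002] F in bed [ 0.1 -1.  -1.3]
```

View pics/s1.png

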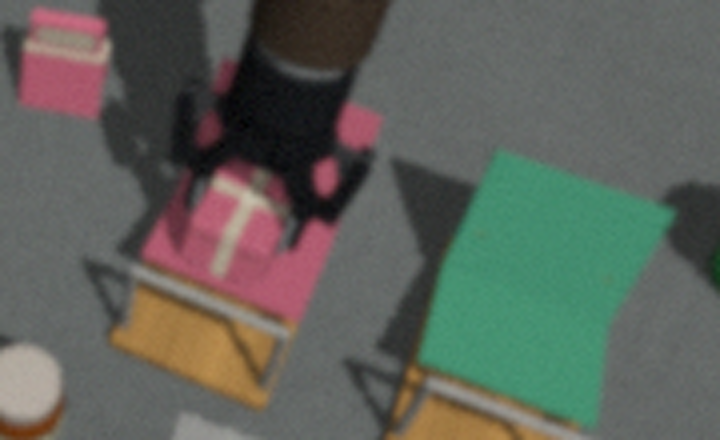

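The arm holds P1 square over the pink bed. The next step is to slide it against the backstop, checking the force, then lower and release.

Emit:
carry_out:
  motion:
    - [0,0,0,3,3,3,-1]
    - [0,0,0,6,3,3,-1]
    - [0,0,0,8,3,4,-1]
    - [0,0,0,9,3,5,-1]
    - [0,0,0,9,3,5,-1]

```text
clock: 7.3
position: [523.6, 134.7, 73.4]
ee_rot: [-0.012, 0.989, -0.0, 0.146]
contact_force: [-0.3, 0.9, -0.8]
gripper_width: 58.8
grasp_force: 66.0
```

Run:
```python
from h import *
st();inbed("pink")
```

```text
t 7.3 [523.6 134.7  73.4] rpy-y [[-0.024, 1.0, -0.004], [0.289, 0.003, -0.957]] F [-0.3  0.9 -0.8] 58.8 66.0 [ 0.49  0.33 -0.89  0.98 -0.16 -2.99]
TCP in bed [58.3  4.2 33. ] rotvec err [ 0.004  0.021 -0.001] F in bed [-0.5  0.9 -0.7]
```

Emit:
carry_out:
  motion:
    - [0,0.06,0,0,-4,0,-1]
    - [0,0.06,0,2,-4,2,-1]
    - [0,0.06,0,3,-4,3,-1]
    - [0,0.06,0,3,-4,3,-1]
    - [0,0.06,0,3,-4,3,-1]

```text
clock: 7.92
position: [522.5, 130.7, 70.0]
ee_rot: [-0.013, 0.993, -0.0, 0.117]
contact_force: [2.9, 2.3, -0.2]
gripper_width: 58.9
grasp_force: 65.2
```

Run:
```python
from h import *
st();inbed("pink")
```

```text
t 7.92 [522.5 130.7  70. ] rpy-y [[-0.025, 1.0, -0.003], [0.233, 0.003, -0.972]] F [ 2.9  2.3 -0.2] 58.9 65.2 [ 0.59  0.36 -0.73  0.44 -0.31 -2.54]
TCP in bed [56.1  0.2 30.2] rotvec err [ 0.003  0.079 -0.001] F in bed [ 2.7  2.2 -1.1]
```

Emit:
carry_out:
  motion:
    - [0,0,0,3,0,1,-1]
    - [0,0,0,3,0,2,-1]
    - [0,0,0,3,0,2,-1]

```text
clock: 8.3
position: [522.4, 131.4, 69.3]
ee_rot: [-0.013, 0.993, 0.001, 0.119]
contact_force: [8.6, -2.4, 4.8]
gripper_width: 58.8
grasp_force: 65.6
```

Run:
```python
from h import *
st();inbed("pink")
```

```text
t 8.3 [522.4 131.4  69.3] rpy-y [[-0.027, 1.0, -0.002], [0.237, 0.004, -0.971]] F [ 8.6 -2.4  4.8] 58.8 65.6 [ 0.59  0.36 -0.74  0.46 -0.29 -2.56]
TCP in bed [55.8  0.9 29.5] rotvec err [ 0.001  0.075 -0.002] F in bed [ 9.6 -2.6  1.9]
```

Emit:
carry_out:
  motion:
    - [0,0,0,0,0,0,1]
    - [0,0,0,0,0,0,1]
    - [0,0,0,0,0,0,1]
    - [0,0,0,0,0,-40,1]
    - [0,0,0,0,0,-80,1]

```text
clock: 8.93
position: [499.9, 130.0, 144.7]
ee_rot: [-0.012, 0.993, -0.001, 0.115]
contact_force: [0.7, 0.0, 0.8]
gripper_width: 85.6
grasp_force: 0.0
```

Emit:
carry_out:
  motion:
    - [0,0.08,0,0,0,-40,1]
    - [0,0.16,0,0,0,-80,1]
    - [0,0.24,0,0,0,-120,1]
    - [0,0.24,0,0,0,-140,1]
    - [0,0.24,0,0,0,-140,1]

```text
clock: 9.55
position: [468.6, 130.1, 281.8]
ee_rot: [-0.012, 1.0, -0.001, -0.002]
contact_force: [-0.4, -0.2, -0.3]
gripper_width: 85.3
grasp_force: 0.0
```

Run:
```python
from h import *
st();im=get_image("wrist");cv2.imwrite("pics/w4.png",im["color"])
P=(572.5,-173.5)
plan([((P[0]+8,P[1],160),down(-.03),1,6),((P[0]+8,P[1],26),down(-0.03),1,3)])
```

```text
t 9.55 [468.6 130.1 281.8] rpy-y [[-0.024, 1.0, -0.003], [-0.005, -0.003, -1.0]] F [-0.4 -0.2 -0.3] 85.3 0.0 [ 0.61  0.12 -0.26 -0.   -1.2  -2.15]
[-0.004, -0.008, 0.054, -106, -306, 121, 1] rows>= 6
[-0.0, 0.0, -0.0, 0, 0, 134, 1] rows>= 3
```

View pics/w4.png

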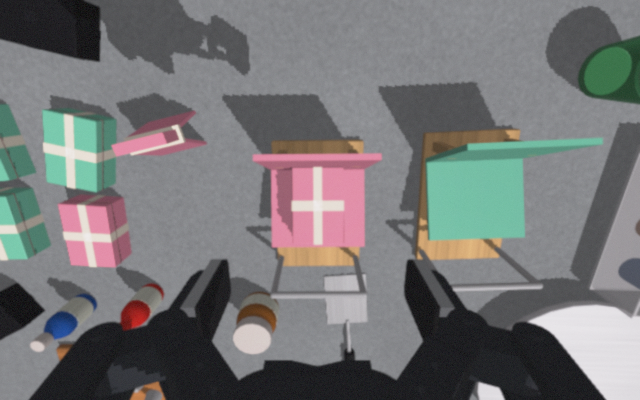

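P1 lies square against the backstop, its cross at (317,205) in the middle of the bed. P2 is next.

Emit:
carry_out:
  motion:
    - [0,0,0.054,-50,-306,0,1]
    - [0,0,0.054,-50,-306,0,1]
    - [0,0,0.054,-50,-306,0,1]
    - [0,0,0.054,-50,-306,0,1]
    - [0,0,0.054,-50,-306,0,1]

```text
clock: 10.22
position: [525.0, -176.6, 279.6]
ee_rot: [0.015, 1.0, -0.002, -0.005]
contact_force: [0.6, 0.3, -0.4]
gripper_width: 85.5
grasp_force: 0.0
```

Emit:
carry_out:
  motion:
    - [0,0,0,-56,0,121,1]
    - [0,0,0,-56,0,121,1]
    - [0,0,0,-56,0,121,1]
    - [0,0,0,-56,0,121,1]

```text
clock: 10.72
position: [580.5, -176.9, 159.6]
ee_rot: [0.015, 1.0, -0.002, -0.005]
contact_force: [0.1, 0.4, 1.1]
gripper_width: 85.8
grasp_force: 0.0
```

```bash
cat >> h.py <<'E'
def look():
    im=get_image("wrist")
    for x in crosses(im): print(*x[:4])
    return im
E
python3 - <<'E'
from h import *
st();look();P=(572.5,-173.5)
plan([((P[0]+8,P[1],24),down(-0.03),1,3)])
E
```

```text
t 10.72 [ 580.5 -176.9  159.6] rpy-y [[0.029, 1.0, -0.005], [-0.009, -0.005, -1.0]] F [0.1 0.4 1.1] 85.8 0.0 [-0.03  0.43 -0.15  0.01 -1.   -1.58]
pink [ 47. 200.] [ 577.2 -407.9] [ 579.9 -408.2]
mint [182. 188.] [ 569.3 -292.2] [ 573.5 -295.4]
mint [317.  83.] [ 488.9 -175.7] [ 489.3 -176. ]
pink [489.  11.] [445.5 -54.3] [445.6 -50.1]
[-0.005, -0.006, 0.001, 0, 4, 137, 1] rows>= 3
```

Emit:
carry_out:
  motion:
    - [0,0,0,0,3,60,1]
    - [0,0,0,0,3,115,1]
    - [0,0,0,0,3,137,1]
    - [0,0,0,0,3,137,1]
    - [0,0,0,0,3,137,-1]

```text
clock: 11.4
position: [582.0, -174.5, 26.3]
ee_rot: [0.015, 1.0, -0.002, -0.001]
contact_force: [0.3, 0.2, 0.6]
gripper_width: 70.0
grasp_force: 0.0
```

Emit:
carry_out:
  motion:
    - [0,0,0,0,0,0,-1]
    - [0,0,0,0,0,0,-1]
    - [0,0,0,0,0,0,-1]
    - [0,0,0,0,0,0,-1]

```text
clock: 11.9
position: [582.2, -174.5, 26.6]
ee_rot: [0.015, 1.0, -0.002, -0.001]
contact_force: [-0.7, 0.7, 7.2]
gripper_width: 59.0
grasp_force: 66.9
```

Emit:
carry_out:
  motion:
    - [0,0,0,0,0,-40,-1]
    - [0,0,0,0,0,-100,-1]
    - [0,0,0,0,0,-160,-1]
    - [0,0,0,0,0,-220,-1]
    - [0,0,0,0,0,-220,-1]

```text
clock: 12.52
position: [584.3, -174.0, 251.3]
ee_rot: [0.015, 1.0, -0.003, 0.004]
contact_force: [-0.2, -0.1, -1.2]
gripper_width: 59.1
grasp_force: 66.1
```

Run:
```python
from h import *
st()
w=[(np.array([520,130,250]),down(.025,0.12),-1,5)]
for x,z in [(66,150),(66,76)]:
    p,o=bed("pink",x,0,z); w.append((p,down(.025,0.28),-1,5))
plan(w); print([q[0].round() for q in w])
```

```text
t 12.53 [ 584.3 -174.   251.3] rpy-y [[0.029, 1.0, -0.006], [0.008, -0.006, -1.0]] F [-0.2 -0.1 -1.2] 59.1 66.1 [-0.02  0.35 -0.03  0.01 -1.18 -1.58]
[-0.009, -0.112, -0.054, 73, 302, -1, -1] rows>= 5
[-0.0, -0.16, 0.0, 33, 0, 59, -1] rows>= 2
[-0.0, 0.0, 0.0, -3, 0, 74, -1] rows>= 2
[array([520, 130, 250]), array([495., 130., 187.]), array([518., 130., 117.])]
```

Emit:
carry_out:
  motion:
    - [0,-0.05,-0.02,20,62,0,-1]
    - [0,-0.112,-0.054,40,124,0,-1]
    - [0,-0.112,-0.054,60,186,0,-1]
    - [0,-0.112,-0.054,73,245,0,-1]
    - [0,-0.112,-0.054,73,302,0,-1]

```text
clock: 13.15
position: [515.8, 131.6, 242.7]
ee_rot: [-0.012, 0.999, -0.003, 0.052]
contact_force: [1.6, 0.3, -0.8]
gripper_width: 59.0
grasp_force: 65.9
```

Emit:
carry_out:
  motion:
    - [0,-0.08,0,16,0,30,-1]
    - [0,-0.16,0,33,0,59,-1]
    - [0,-0.16,0,33,0,59,-1]

```text
clock: 13.52
position: [483.3, 124.5, 174.1]
ee_rot: [-0.013, 0.992, -0.006, 0.125]
contact_force: [0.0, 0.5, -0.4]
gripper_width: 59.3
grasp_force: 65.8
```

Run:
```python
from h import *
st();inbed("pink")
w=[]
for x,z in [(65,72),(55,72)]:
    p,o=bed("pink",x,0,z); w.append((p,down(.025,0.28),-1,5))
plan(w)
```

```text
t 13.53 [483.3 124.5 174.1] rpy-y [[-0.024, 1.0, -0.016], [0.249, -0.009, -0.968]] F [ 0.   0.5 -0.4] 59.3 65.8 [ 0.66  0.14 -0.66  0.29 -0.59 -2.43]
TCP in bed [ 50.8  -5.  141.3] rotvec err [ 0.015  0.063 -0.004] F in bed [-0.1  0.5 -0.4]
[-0.015, -0.029, 0.003, -19, 6, 68, -1] rows>= 2
[-0.0, 0.0, 0.0, 10, 0, 1, -1] rows>= 1
```

Emit:
carry_out:
  motion:
    - [-0.015,-0.029,0,-17,6,0,-1]
    - [-0.015,-0.029,0,-19,6,20,-1]
    - [-0.015,-0.029,0,-18,6,50,-1]
    - [-0.015,-0.029,0,-17,6,68,-1]
    - [-0.015,-0.029,0,-17,6,68,-1]

```text
clock: 14.15
position: [526.9, 135.9, 119.1]
ee_rot: [-0.013, 0.989, 0.006, 0.147]
contact_force: [-0.0, 0.2, -0.6]
gripper_width: 59.2
grasp_force: 65.9
```

Run:
```python
from h import *
st();inbed("pink")
```

```text
t 14.15 [526.9 135.9 119.1] rpy-y [[-0.027, 1.0, 0.008], [0.29, 0.015, -0.957]] F [-0.   0.2 -0.6] 59.2 65.9 [ 0.6   0.27 -0.72  0.44 -0.36 -2.55]
TCP in bed [75.6  5.4 75.5] rotvec err [-0.008  0.019 -0.   ] F in bed [-0.2  0.2 -0.6]
```

Emit:
carry_out:
  motion:
    - [0,0,0,8,-5,3,-1]
    - [0,0,0,14,-5,6,-1]
    - [0,0,0,19,-5,7,-1]
    - [0,0,0,19,-5,7,-1]
    - [0,0,0,19,-5,7,-1]

```text
clock: 14.78
position: [509.6, 130.6, 107.6]
ee_rot: [-0.013, 0.989, 0.006, 0.147]
contact_force: [-0.1, 0.2, -0.9]
gripper_width: 58.9
grasp_force: 65.9
```

Run:
```python
from h import *
st();inbed("pink")
```

```text
t 14.78 [509.6 130.6 107.6] rpy-y [[-0.028, 1.0, 0.008], [0.291, 0.016, -0.957]] F [-0.1  0.2 -0.9] 58.9 65.9 [ 0.6   0.26 -0.8   0.54 -0.3  -2.64]
TCP in bed [55.4  0.4 69.9] rotvec err [-0.009  0.019 -0.001] F in bed [-0.4  0.2 -0.9]
```

Only about 3 mm above the lower carton. I'll push to contact and release.

Emit:
carry_out:
  motion:
    - [0,0,0,2,0,2,-1]
    - [0,0,0,3,0,3,-1]
    - [0,0,0,3,0,3,-1]

```text
clock: 15.15
position: [508.8, 131.3, 104.7]
ee_rot: [-0.014, 0.989, 0.007, 0.148]
contact_force: [3.3, -0.7, 4.5]
gripper_width: 58.4
grasp_force: 66.3
```

Run:
```python
from h import *
st();inbed("pink")
```

```text
t 15.15 [508.8 131.3 104.7] rpy-y [[-0.029, 1.0, 0.009], [0.293, 0.018, -0.956]] F [ 3.3 -0.7  4.5] 58.4 66.3 [ 0.6   0.26 -0.81  0.57 -0.28 -2.68]
TCP in bed [53.7  1.2 67.4] rotvec err [-0.01   0.017 -0.001] F in bed [ 4.5 -0.8  3.3]
```

Emit:
carry_out:
  motion:
    - [0,0,0,0,0,0,1]
    - [0,0,0,0,0,0,1]
    - [0,0,0,0,0,0,1]
    - [0,0,0,0,0,-40,1]
    - [0,0,0,0,0,-80,1]

```text
clock: 15.78
position: [483.2, 129.0, 179.9]
ee_rot: [-0.013, 0.989, 0.005, 0.145]
contact_force: [1.3, 0.1, 0.9]
gripper_width: 85.5
grasp_force: 0.0
```

Emit:
carry_out:
  motion:
    - [0,0.1,0,0,0,-30,1]
    - [0,0.2,0,0,0,-60,1]
    - [0,0.29,0,0,0,-80,1]
    - [0,0.29,0,0,0,-80,1]

```text
clock: 16.27
position: [462.3, 128.4, 257.3]
ee_rot: [-0.014, 1.0, 0.005, 0.004]
contact_force: [-0.4, 0.4, -0.3]
gripper_width: 85.6
grasp_force: 0.0
```

Run:
```python
from h import *
st();im=look()
P=(577.5,-406.5)
plan([((500,-140,270),down(.03),1,6),((P[0]-5,P[1],240),down(.04),1,5),((P[0]+8,P[1],150),down(.04),1,5)])
```

```text
t 16.27 [462.3 128.4 257.3] rpy-y [[-0.027, 1.0, 0.009], [0.007, 0.009, -1.0]] F [-0.4  0.4 -0.3] 85.6 0.0 [ 0.61  0.12 -0.32 -0.   -1.12 -2.15]
pink [318. 220.] [528.6 132.1] [530.3 133.3]
pink [151. 150.] [447.  -56.6] [444.7 -69.6]
mint [ 50. 158.] [ 460.2 -170. ] [ 461.5 -170.1]
[0.008, 0.005, -0.003, -32, -269, -16, 1] rows>= 5
[-0.0, -0.0, -0.01, -64, -268, 30, 1] rows>= 5
[-0.0, -0.0, 0.0, -13, -1, 90, 1] rows>= 2
```

Emit:
carry_out:
  motion:
    - [0,0,0,-32,-269,-16,1]
    - [0,0,0,-32,-269,-16,1]
    - [0,0,0,-32,-269,-16,1]
    - [0,0,0,-32,-269,-16,1]
    - [0,0,0,-32,-269,-16,1]

```text
clock: 16.95
position: [498.9, -143.0, 268.4]
ee_rot: [-0.012, 1.0, 0.003, 0.0]
contact_force: [0.6, 0.7, 0.5]
gripper_width: 85.4
grasp_force: 0.0
```

Emit:
carry_out:
  motion:
    - [0,0,-0.01,-64,-268,30,1]
    - [0,0,-0.01,-64,-268,30,1]
    - [0,0,-0.01,-64,-268,30,1]
    - [0,0,-0.01,-64,-268,30,1]
    - [0,0,-0.01,-64,-268,30,1]

```text
clock: 17.58
position: [570.7, -408.4, 234.4]
ee_rot: [-0.018, 1.0, 0.005, -0.001]
contact_force: [-0.3, 1.0, 0.3]
gripper_width: 85.5
grasp_force: 0.0
```

Emit:
carry_out:
  motion:
    - [0,0,0,-13,0,60,1]
    - [0,0,0,-13,0,90,1]
    - [0,0,0,-13,0,90,1]

```text
clock: 17.95
position: [582.5, -403.4, 143.3]
ee_rot: [-0.019, 1.0, 0.006, -0.003]
contact_force: [0.5, 0.4, 0.2]
gripper_width: 85.3
grasp_force: 0.0
```

Run:
```python
from h import *
st();im=look();np.save("pics/w5.npy",im,allow_pickle=True)
P=(577.5,-406.5)
plan([((P[0]+8,P[1],25),down(.04),1,5)])
for n,k in blobs(im["color"],17,800): print(n,k.mean(0).round(),cv2.contourArea(k),*rect(im,k,40))
```

```text
t 17.95 [ 582.5 -403.4  143.3] rpy-y [[-0.038, 0.999, 0.012], [-0.006, 0.012, -1.0]] F [0.5 0.4 0.2] 85.3 0.0 [-0.38  0.6   0.12 -0.01 -1.09 -1.15]
mint [633. 103.] [ 497.4 -178.8] [ 494.8 -177.3]
mint [632.  39.] [ 456.7 -195. ] [ 456.2 -193.3]
[0.008, -0.0, -0.001, -1, -3, 122, 1] rows>= 2
pink [304. 157.] 2443.0 [ 549.5 -409.3] 58 41 -87.2
mint [420. 170.] 1196.5 [ 560.4 -326.8] 89 33 -13.4
mint [605.  85.] 4241.5 [ 483.3 -199.7] 66 43 79.3
mint [457.  77.] 2723.0 [ 485.8 -308.7] 37 37 8.0
mint [517.  71.] 1747.0 [ 480.2 -267.3] 37 22 7.5
mint [615.  15.] 1220.5 [ 442.3 -211.8] 33 19 -80.0
mint [458.  14.] 1440.0 [ 446.5 -313.5] 37 21 -82.9
mint [305.  23.] 2814.0 [ 459.7 -420.6] 63 35 -87.5
```

Emit:
carry_out:
  motion:
    - [0,0,0,0,-3,60,1]
    - [0,0,0,0,-3,105,1]
    - [0,0,0,0,-3,122,1]
    - [0,0,0,0,-3,122,1]
    - [0,0,0,0,-3,122,-1]

```text
clock: 18.62
position: [587.7, -407.9, 29.9]
ee_rot: [-0.019, 1.0, 0.002, 0.004]
contact_force: [0.2, 0.6, 1.1]
gripper_width: 70.0
grasp_force: 0.0
```

Emit:
carry_out:
  motion:
    - [0,0,0,0,0,0,-1]
    - [0,0,0,0,0,0,-1]
    - [0,0,0,0,0,0,-1]
    - [0,0,0,0,0,0,-1]

```text
clock: 19.12
position: [587.7, -407.8, 30.2]
ee_rot: [-0.019, 1.0, 0.002, 0.004]
contact_force: [0.1, 1.4, 6.9]
gripper_width: 58.6
grasp_force: 68.0
```

Emit:
carry_out:
  motion:
    - [0,0,0,0,0,-40,-1]
    - [0,0,0,0,0,-100,-1]
    - [0,0,0,0,0,-160,-1]
    - [0,0,0,0,0,-220,-1]
    - [0,0,0,0,0,-240,-1]

```text
clock: 19.75
position: [585.9, -409.7, 273.3]
ee_rot: [-0.019, 1.0, 0.001, 0.006]
contact_force: [0.3, -0.5, -2.7]
gripper_width: 58.5
grasp_force: 67.3
```

Run:
```python
from h import *
st()
w=[(np.array([540,-140,265]),down(.03,0.05),-1,5),(np.array([500,130,265]),down(.025,0.15),-1,5)]
for x,z in [(70,160),(66,116)]:
    p,o=bed("pink",x,0,z); w.append((p,down(.025,0.3),-1,5))
plan(w); print([q[0].round() for q in w])
```

```text
t 19.75 [ 585.9 -409.7  273.3] rpy-y [[-0.038, 0.999, 0.003], [0.012, 0.003, -1.0]] F [ 0.3 -0.5 -2.7] 58.5 67.3 [-0.39  0.52  0.31 -0.01 -1.34 -1.14]
[0.003, -0.038, 0.008, 36, 271, 9, -1] rows>= 5
[0.0, -0.1, 0.005, 31, 271, -2, -1] rows>= 5
[0.0, -0.15, 0.0, 15, 0, 66, -1] rows>= 2
[0.0, 0.0, 0.0, 3, 0, 44, -1] rows>= 1
[array([ 540, -140,  265]), array([500, 130, 265]), array([496., 130., 198.]), array([505., 130., 155.])]
```

Emit:
carry_out:
  motion:
    - [0,-0.038,0.008,36,271,9,-1]
    - [0,-0.038,0.008,36,271,9,-1]
    - [0,-0.038,0.008,36,271,9,-1]
    - [0,-0.038,0.008,36,271,9,-1]
    - [0,-0.038,0.008,36,271,9,-1]

```text
clock: 20.38
position: [537.4, -136.6, 260.2]
ee_rot: [-0.016, 1.0, 0.005, 0.021]
contact_force: [0.2, -0.6, -1.8]
gripper_width: 58.7
grasp_force: 67.2
```

Emit:
carry_out:
  motion:
    - [0,-0.1,0.005,31,271,-2,-1]
    - [0,-0.1,0.005,31,271,-2,-1]
    - [0,-0.1,0.005,31,271,-2,-1]
    - [0,-0.1,0.005,31,271,-2,-1]
    - [0,-0.1,0.005,31,271,-2,-1]

```text
clock: 21.0
position: [498.4, 133.2, 262.9]
ee_rot: [-0.014, 0.997, 0.005, 0.071]
contact_force: [1.0, -0.5, -1.9]
gripper_width: 58.9
grasp_force: 67.2
```

Emit:
carry_out:
  motion:
    - [0,-0.08,0,8,0,20,-1]
    - [0,-0.15,0,15,0,50,-1]
    - [0,-0.15,0,15,0,64,-1]
    - [0,-0.15,0,15,0,64,-1]

```text
clock: 21.5
position: [492.7, 130.2, 196.2]
ee_rot: [-0.012, 0.989, 0.005, 0.144]
contact_force: [0.2, -0.1, -0.4]
gripper_width: 58.5
grasp_force: 67.1
```

Run:
```python
from h import *
st();inbed("pink")
w=[]
for x,z in [(66,116)]:
    p,o=bed("pink",x,0,z); w.append((p,down(.025,0.3),-1,5))
plan(w)
```

```text
t 21.5 [492.7 130.2 196.2] rpy-y [[-0.025, 1.0, 0.007], [0.286, 0.014, -0.958]] F [ 0.2 -0.1 -0.4] 58.5 67.1 [ 0.66  0.11 -0.64  0.3  -0.6  -2.43]
TCP in bed [ 66.7   0.5 159.4] rotvec err [-0.006  0.024  0.002] F in bed [ 0.  -0.1 -0.4]
[0.006, -0.01, -0.002, 0, -1, 43, -1] rows>= 1
```

Now lower to about 3 mm above, then slide to the backstop.

Emit:
carry_out:
  motion:
    - [0,-0.01,0,0,-1,20,-1]
    - [0,-0.01,0,0,-1,38,-1]
    - [0,-0.01,0,0,-1,45,-1]
    - [0,-0.01,0,0,-1,45,-1]
    - [0,-0.01,0,0,-1,45,-1]

```text
clock: 22.12
position: [507.2, 130.9, 154.9]
ee_rot: [-0.012, 0.988, 0.006, 0.151]
contact_force: [0.7, 0.1, -1.2]
gripper_width: 58.8
grasp_force: 67.2
```

Emit:
carry_out:
  motion:
    - [0,0,0,4,0,0,-1]
    - [0,0,0,8,0,0,-1]
    - [0,0,0,10,0,0,-1]
    - [0,0,0,10,0,0,-1]

```text
clock: 22.62
position: [496.9, 130.4, 150.9]
ee_rot: [-0.012, 0.989, 0.006, 0.15]
contact_force: [-0.5, -0.7, -1.7]
gripper_width: 58.8
grasp_force: 67.2
```

Run:
```python
from h import *
st();inbed("pink")
```

```text
t 22.62 [496.9 130.4 150.9] rpy-y [[-0.025, 1.0, 0.008], [0.297, 0.015, -0.955]] F [-0.5 -0.7 -1.7] 58.8 67.2 [ 0.64  0.17 -0.74  0.4  -0.44 -2.54]
TCP in bed [ 56.7   0.5 115. ] rotvec err [-0.008  0.012  0.002] F in bed [-1.  -0.7 -1.5]
```

Emit:
carry_out:
  motion:
    - [0,0,0,1,0,2,-1]
    - [0,0,0,3,0,4,-1]
    - [0,0,0,4,0,5,-1]
    - [0,0,0,4,0,5,-1]

```text
clock: 23.12
position: [496.3, 131.4, 146.3]
ee_rot: [-0.012, 0.988, 0.007, 0.152]
contact_force: [5.5, -1.2, 2.3]
gripper_width: 58.8
grasp_force: 67.5
```

Run:
```python
from h import *
st();inbed("pink")
```

```text
t 23.12 [496.3 131.4 146.3] rpy-y [[-0.027, 1.0, 0.01], [0.3, 0.017, -0.954]] F [ 5.5 -1.2  2.3] 58.8 67.5 [ 0.64  0.18 -0.75  0.43 -0.41 -2.56]
TCP in bed [ 54.8   1.5 110.8] rotvec err [-0.01   0.009  0.001] F in bed [ 5.9 -1.4  0.5]
```

Emit:
carry_out:
  motion:
    - [0,0,0,0,0,0,1]
    - [0,0,0,0,0,0,1]
    - [0,0,0,0,0,0,1]
    - [0,0,0,0,0,-40,1]
    - [0,0,0,0,0,-80,1]

```text
clock: 23.75
position: [470.2, 128.9, 221.4]
ee_rot: [-0.012, 0.989, 0.005, 0.149]
contact_force: [1.3, 1.0, 0.3]
gripper_width: 85.5
grasp_force: 0.0
```

Emit:
carry_out:
  motion:
    - [0,0.1,0,0,0,-20,1]
    - [0,0.2,0,0,0,-40,1]
    - [0,0.29,0,0,0,-50,1]
    - [0,0.29,0,0,0,-50,1]

```text
clock: 24.25
position: [457.3, 128.8, 269.3]
ee_rot: [-0.012, 1.0, 0.005, 0.007]
contact_force: [-0.3, -0.6, 0.6]
gripper_width: 85.8
grasp_force: 0.0
```

Run:
```python
from h import *
st();im=look()
y0=.03;P=(460.5,-170)
w=[((455,130-75*i,270),down(y0+(np.pi-.2-y0)*i/4),1,5) for i in (1,2,3)]+[((P[0]+8,P[1],200),down(np.pi-.2),1,5)]
plan(w)
```

```text
t 24.25 [457.3 128.8 269.3] rpy-y [[-0.024, 1.0, 0.009], [0.013, 0.009, -1.0]] F [-0.3 -0.6  0.6] 85.8 0.0 [ 0.62  0.1  -0.31  0.   -1.14 -2.16]
pink [318. 223.] [535.  133.2] [538.2 134.3]
pink [158. 151.] [446.8 -55.3] [445.  -69.5]
mint [ 59. 160.] [ 460.1 -170. ] [ 461.5 -169.9]
[0.003, 0.015, -0.734, 3, -73, -2, 1] rows>= 4
[0.0, -0.0, -0.728, 52, -55, 0, 1] rows>= 4
[0.0, 0.0, -0.728, 74, -6, 0, 1] rows>= 4
[0.0, 0.0, -0.727, 69, 34, 70, 1] rows>= 4
```

Emit:
carry_out:
  motion:
    - [0,0.015,-0.183,1,-18,0,1]
    - [0,0.015,-0.367,2,-36,0,1]
    - [0,0.015,-0.55,3,-55,0,1]
    - [0,0.015,-0.734,3,-73,0,1]
    - [0,0.015,-0.734,3,-73,0,1]

```text
clock: 24.92
position: [453.7, 54.3, 267.3]
ee_rot: [-0.369, 0.929, 0.001, -0.001]
contact_force: [-0.3, 0.6, -0.5]
gripper_width: 85.4
grasp_force: 0.0
```

Emit:
carry_out:
  motion:
    - [0,0,-0.183,13,-14,0,1]
    - [0,0,-0.367,26,-28,0,1]
    - [0,0,-0.55,39,-42,0,1]
    - [0,0,-0.728,52,-55,0,1]
    - [0,0,-0.728,52,-55,0,1]

```text
clock: 25.55
position: [454.4, -20.6, 267.5]
ee_rot: [-0.675, 0.738, 0.002, -0.0]
contact_force: [0.2, 0.5, -0.9]
gripper_width: 85.4
grasp_force: 0.0
```

Emit:
carry_out:
  motion:
    - [0,0,-0.183,18,-2,0,1]
    - [0,0,-0.367,37,-3,0,1]
    - [0,0,-0.55,55,-5,0,1]
    - [0,0,-0.728,74,-6,0,1]
    - [0,0,-0.728,74,-6,0,1]

```text
clock: 26.18
position: [454.7, -94.5, 267.5]
ee_rot: [0.893, -0.449, -0.002, -0.001]
contact_force: [-0.2, 1.1, -0.5]
gripper_width: 85.2
grasp_force: 0.0
```

Emit:
carry_out:
  motion:
    - [0,0,-0.183,17,9,0,1]
    - [0,0,-0.367,35,17,0,1]
    - [0,0,-0.55,52,26,35,1]
    - [0,0,-0.727,69,34,70,1]
    - [0,0,-0.727,69,34,70,1]

```text
clock: 26.8
position: [467.5, -169.5, 195.0]
ee_rot: [0.995, -0.103, -0.004, -0.001]
contact_force: [-0.3, 0.2, 1.1]
gripper_width: 85.4
grasp_force: 0.0
```

Run:
```python
from h import *
st();im=look();cv2.imwrite("pics/w6.png",im["color"])
P=(460.5,-170)
plan([((P[0]+8,P[1],24),down(np.pi-.2),1,5)])
```

```text
t 26.8 [ 467.5 -169.5  195. ] rpy-y [[-0.204, -0.979, -0.002], [-0.008, 0.003, -1.0]] F [-0.3  0.2  1.1] 85.4 0.0 [-0.02  0.22 -0.37 -0.   -0.99  1.39]
pink [197. 239.] [433.8 -38. ] [434.3 -37.2]
mint [597. 152.] [ 444.3 -427.5] [ 437.6 -433.1]
mint [318. 187.] [ 462.4 -170.1] [ 460.8 -170.2]
mint [441. 167.] [ 458.5 -287.9] [ 456.8 -288.2]
mint [438.  46.] [ 562.5 -292.7] [ 558.5 -292.2]
[-0.002, 0.005, -0.005, 1, 1, 173, 1] rows>= 3
```

View pics/w6.png

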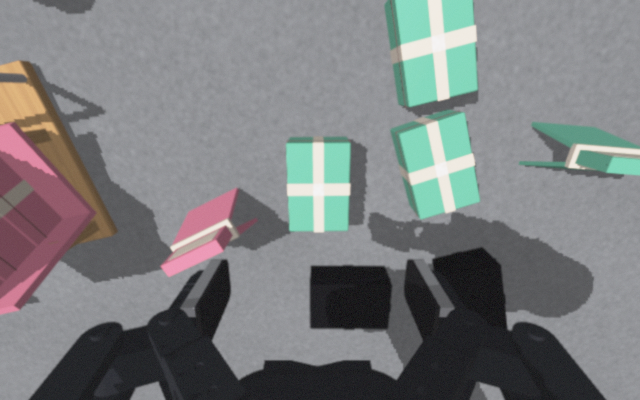

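M2's cross is at (318,187), square and centred between the fingers. The other mint cartons are at (441,167) and (438,46).

Emit:
carry_out:
  motion:
    - [0,0,0,0,0,60,1]
    - [0,0,0,0,0,120,1]
    - [0,0,0,0,0,165,1]
    - [0,0,0,0,0,172,1]
    - [0,0,0,0,0,172,1]

```text
clock: 27.48
position: [470.5, -169.1, 27.3]
ee_rot: [0.995, -0.1, 0.0, -0.001]
contact_force: [0.3, 0.0, 0.7]
gripper_width: 85.3
grasp_force: 0.0
```

Emit:
carry_out:
  motion:
    - [0,0,0,0,0,0,-1]
    - [0,0,0,0,0,0,-1]
    - [0,0,0,0,0,0,-1]
    - [0,0,0,0,0,0,-1]
    - [0,0,0,0,0,0,-1]

```text
clock: 28.1
position: [470.4, -169.6, 28.2]
ee_rot: [0.995, -0.099, 0.001, -0.001]
contact_force: [-0.7, 1.3, 6.1]
gripper_width: 58.9
grasp_force: 65.7
```

Emit:
carry_out:
  motion:
    - [0,0,0,0,0,-40,-1]
    - [0,0,0,0,0,-100,-1]
    - [0,0,0,0,0,-160,-1]
    - [0,0,0,0,0,-220,-1]
    - [0,0,0,0,0,-240,-1]

```text
clock: 28.72
position: [470.3, -170.5, 271.5]
ee_rot: [0.995, -0.1, 0.004, -0.001]
contact_force: [0.5, 0.2, -2.9]
gripper_width: 59.0
grasp_force: 65.7
```

```bash
cat >> h.py <<'E'
F=R.from_euler('z',np.pi)
def fdown(a,t): return down(a,t)*F
def inbedf(col):
    inbed(col);s=read_state();a=STAND[col][1]
    print("flipped err",(fdown(a,T18).inv()*R.from_quat(s["ee_rot"])).as_rotvec().round(3))
E
python3 - <<'E'
from h import *
st()
w=[(np.array([430,60,268]),fdown(-.05,0.0),-1,5),(np.array([430,320,268]),fdown(.075,0.08),-1,5)]
for x,z in [(70,160),(66,36)]:
    p,o=bed("mint",x,0,z); w.append((p,fdown(.075,0.24),-1,5))
plan(w); print([q[0].round() for q in w])
E
```

```text
t 28.73 [ 470.3 -170.5  271.5] rpy-y [[-0.199, -0.98, -0.003], [0.009, 0.002, -1.0]] F [ 0.5  0.2 -2.9] 59.0 65.7 [-0.02  0.15 -0.25 -0.   -1.16  1.4 ]
[-0.003, -0.008, -0.15, -85, -218, 4, -1] rows>= 4
[0.005, 0.08, -0.125, -13, -260, 0, -1] rows>= 5
[0.0, 0.16, 0.0, 42, -4, 73, -1] rows>= 2
[0.0, -0.0, 0.0, 5, 0, 124, -1] rows>= 2
[array([430,  60, 268]), array([430, 320, 268]), array([477., 328., 198.]), array([512., 331.,  79.])]
```

Emit:
carry_out:
  motion:
    - [0,0,-0.04,-20,-55,4,-1]
    - [0,0,-0.08,-40,-110,4,-1]
    - [0,0,-0.15,-65,-165,4,-1]
    - [0,0,-0.15,-85,-218,4,-1]
    - [0,0,-0.15,-85,-218,4,-1]

```text
clock: 29.35
position: [428.1, 63.3, 263.6]
ee_rot: [1.0, -0.022, 0.0, -0.002]
contact_force: [0.5, 0.2, -2.1]
gripper_width: 59.0
grasp_force: 65.7
```

Emit:
carry_out:
  motion:
    - [0,0.02,-0.03,-3,-60,0,-1]
    - [0,0.04,-0.06,-6,-120,0,-1]
    - [0,0.06,-0.1,-9,-180,0,-1]
    - [0,0.08,-0.125,-13,-240,0,-1]
    - [0,0.08,-0.125,-13,-260,0,-1]

```text
clock: 29.98
position: [428.7, 322.4, 263.3]
ee_rot: [0.998, 0.038, 0.039, -0.001]
contact_force: [-0.5, -0.5, -1.3]
gripper_width: 58.7
grasp_force: 65.9
```

Emit:
carry_out:
  motion:
    - [0,0.08,0,21,-4,30,-1]
    - [0,0.16,0,42,-4,65,-1]
    - [0,0.16,0,42,-4,73,-1]
    - [0,0.16,0,42,-4,73,-1]

```text
clock: 30.48
position: [476.5, 327.3, 194.2]
ee_rot: [0.992, 0.037, 0.118, -0.003]
contact_force: [0.7, 1.0, -1.8]
gripper_width: 58.7
grasp_force: 65.8
```

Run:
```python
from h import *
st();inbedf("mint")
w=[]
for x,z in [(65,36)]:
    p,o=bed("mint",x,0,z); w.append((p,fdown(.075,0.24),-1,5))
plan(w)
```

```text
t 30.48 [476.5 327.3 194.2] rpy-y [[0.074, -0.997, 0.002], [0.235, 0.015, -0.972]] F [ 0.7  1.  -1.8] 58.7 65.8 [ 0.97  0.26 -0.43  0.28 -0.75  0.49]
TCP in bed [ 68.   -1.1 156.9] rotvec err [-0.12   0.004 -3.139] F in bed [ 0.1  0.9 -2. ]
flipped err [-0.003 -0.077  0.001]
[0.003, 0.002, -0.001, 6, -1, 121, -1] rows>= 2
```

Emit:
carry_out:
  motion:
    - [0,0,0,1,-1,50,-1]
    - [0,0,0,4,-1,95,-1]
    - [0,0,0,6,-1,121,-1]
    - [0,0,0,6,-1,121,-1]
    - [0,0,0,6,-1,121,-1]

```text
clock: 31.1
position: [511.4, 332.6, 79.9]
ee_rot: [0.992, 0.037, 0.12, -0.005]
contact_force: [-0.3, -0.2, -1.3]
gripper_width: 58.8
grasp_force: 65.7
```

Emit:
carry_out:
  motion:
    - [0,0,0,-4,0,1,-1]
    - [0,0,0,-7,0,2,-1]
    - [0,0,0,-8,0,3,-1]
    - [0,0,0,-8,0,3,-1]

```text
clock: 31.6
position: [504.1, 332.0, 73.9]
ee_rot: [0.992, 0.038, 0.12, -0.005]
contact_force: [3.7, -0.2, 2.4]
gripper_width: 58.9
grasp_force: 66.2
```

Run:
```python
from h import *
st();inbedf("mint")
```

```text
t 31.6 [504.1 332.   73.9] rpy-y [[0.076, -0.997, -0.0], [0.238, 0.018, -0.971]] F [ 3.7 -0.2  2.4] 58.9 66.2 [ 0.91  0.45 -0.56  0.43 -0.44  0.35]
TCP in bed [57.5  1.5 33.9] rotvec err [1.160e-01 1.000e-03 3.139e+00] F in bed [ 4.2 -0.5  1.2]
flipped err [ 0.    -0.074 -0.001]
```

Emit:
carry_out:
  motion:
    - [0,0,0,0,-1,2,-1]
    - [0,0,0,0,-1,3,-1]
    - [0,0,0,0,-1,4,-1]
    - [0,0,0,0,-1,4,-1]

```text
clock: 32.1
position: [505.0, 333.1, 70.5]
ee_rot: [0.992, 0.038, 0.12, -0.005]
contact_force: [1.8, -0.6, 8.2]
gripper_width: 58.9
grasp_force: 67.2
```

Run:
```python
from h import *
st();inbedf("mint")
```

```text
t 32.1 [505.  333.1  70.5] rpy-y [[0.076, -0.997, -0.0], [0.238, 0.018, -0.971]] F [ 1.8 -0.6  8.2] 58.9 67.2 [ 0.91  0.45 -0.56  0.44 -0.43  0.35]
TCP in bed [57.3  2.5 30.2] rotvec err [0.115 0.    3.139] F in bed [ 4.2 -0.8  7.3]
flipped err [ 0.    -0.073 -0.001]
```

Emit:
carry_out:
  motion:
    - [0,0,0,0,0,0,1]
    - [0,0,0,0,0,0,1]
    - [0,0,0,0,0,0,1]
    - [0,0,0,0,0,-40,1]
    - [0,0,0,0,0,-80,1]

```text
clock: 32.72
position: [484.6, 330.3, 146.3]
ee_rot: [0.992, 0.038, 0.118, -0.002]
contact_force: [0.4, 1.2, 0.8]
gripper_width: 85.7
grasp_force: 0.0
```

Emit:
carry_out:
  motion:
    - [0,-0.08,0,0,0,-40,1]
    - [0,-0.16,0,0,0,-80,1]
    - [0,-0.24,0,0,0,-120,1]
    - [0,-0.24,0,0,0,-130,1]
    - [0,-0.24,0,0,0,-130,1]

```text
clock: 33.35
position: [454.3, 328.5, 272.5]
ee_rot: [0.999, 0.038, -0.001, 0.001]
contact_force: [0.8, -0.6, -0.3]
gripper_width: 85.5
grasp_force: 0.0
```

Run:
```python
from h import *
st();im=look();cv2.imwrite("pics/w7.png",im["color"])
P=(457,-287.5)
plan([((440,40,275),fdown(.08,0),1,5),((450,-230,275),fdown(.09,0),1,5),((P[0]+8,P[1],190),fdown(.09,0),1,5)])
```

```text
t 33.35 [454.3 328.5 272.5] rpy-y [[0.075, -0.997, 0.002], [-0.002, -0.002, -1.0]] F [ 0.8 -0.6 -0.3] 85.5 0.0 [ 0.92  0.26 -0.11 -0.   -1.21  0.73]
pink [625. 205.] [432.5 -57.8] [429.1 -61.7]
mint [316. 132.] [493. 331.] [492.5 334.9]
pink [556. 159.] [481.7  45. ] [499.3  55.8]
[0.004, 0.004, -0.005, -36, 286, -2, 1] rows>= 5
[-0.0, -0.0, -0.01, -11, 270, 0, 1] rows>= 5
[-0.0, -0.0, 0.0, 9, 59, 84, 1] rows>= 2
```

View pics/w7.png

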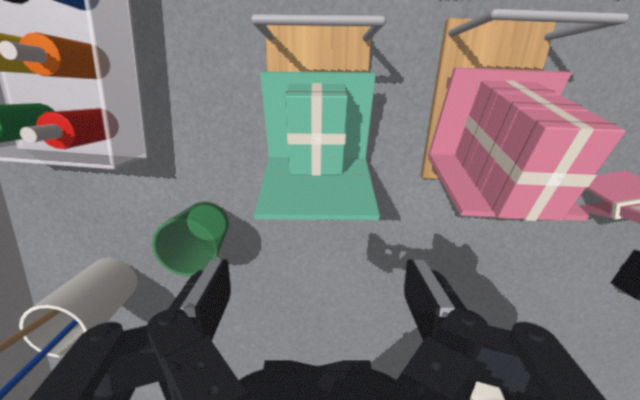

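M2 lies flush against the mint backstop (cross at (316,138), bed centre about u=319), and the pink stack of three is straight. M3 is next.

Emit:
carry_out:
  motion:
    - [0,0,0,-10,62,0,1]
    - [0,0,0,-20,124,0,1]
    - [0,0,0,-36,186,0,1]
    - [0,0,0,-36,245,0,1]
    - [0,0,0,-36,286,0,1]

```text
clock: 34.02
position: [438.6, 38.2, 271.9]
ee_rot: [0.999, 0.037, -0.002, 0.002]
contact_force: [1.8, 0.1, -0.1]
gripper_width: 85.3
grasp_force: 0.0
```

Emit:
carry_out:
  motion:
    - [0,0,-0.01,-11,62,0,1]
    - [0,0,-0.01,-11,124,0,1]
    - [0,0,-0.01,-11,186,0,1]
    - [0,0,-0.01,-11,245,0,1]
    - [0,0,-0.01,-11,270,0,1]

```text
clock: 34.65
position: [448.3, -231.6, 271.7]
ee_rot: [0.999, 0.041, -0.003, 0.001]
contact_force: [0.1, 0.6, 0.6]
gripper_width: 85.1
grasp_force: 0.0
```

Emit:
carry_out:
  motion:
    - [0,0,0,9,40,40,1]
    - [0,0,0,9,59,80,1]
    - [0,0,0,9,59,84,1]
    - [0,0,0,9,59,84,1]

```text
clock: 35.15
position: [463.3, -287.1, 189.9]
ee_rot: [0.999, 0.043, -0.002, 0.001]
contact_force: [-0.0, -0.3, -0.4]
gripper_width: 85.5
grasp_force: 0.0
```

Run:
```python
from h import *
st();im=look()
P=(457,-287.5)
plan([((P[0]+8,P[1],23),fdown(.09,0),1,5)])
for n,k in blobs(im["color"],17,1500): print(n,k.mean(0).round(),cv2.contourArea(k),*rect(im,k,40))
```

```text
t 35.15 [ 463.3 -287.1  189.9] rpy-y [[0.086, -0.996, 0.002], [-0.003, -0.002, -1.0]] F [-0.  -0.3 -0.4] 85.5 0.0 [-0.26  0.3  -0.27  0.   -1.    1.91]
mint [453. 216.] [ 443.1 -424.7] [ 435.7 -430.9]
pink [ 39. 191.] [435.  -29.2] [434.4 -28.9]
mint [315. 190.] [ 458.5 -287.4] [ 457. -288.]
mint [332.  66.] [ 567. -292.] [ 565.4 -292.5]
[0.003, 0.001, -0.003, 1, 0, 168, 1] rows>= 3
pink [ 68. 189.] 3004.5 [440.2 -45.8] 135 40 -71.2
mint [452. 216.] 3119.0 [ 443.5 -431.5] 119 46 72.3
mint [321. 151.] 8942.5 [ 484.9 -288.1] 148 69 -0.6
mint [332.  31.] 3066.0 [ 593.3 -291.5] 59 42 -88.6
```

Emit:
carry_out:
  motion:
    - [0,0,0,1,-1,60,1]
    - [0,0,0,1,-1,120,1]
    - [0,0,0,1,-1,160,1]
    - [0,0,0,1,-1,168,1]
    - [0,0,0,1,-1,168,1]

```text
clock: 35.83
position: [465.7, -286.8, 23.8]
ee_rot: [0.999, 0.043, 0.0, 0.002]
contact_force: [0.7, 1.4, 0.7]
gripper_width: 85.4
grasp_force: 0.0
```

Emit:
carry_out:
  motion:
    - [0,0,0,0,0,0,-1]
    - [0,0,0,0,0,0,-1]
    - [0,0,0,0,0,0,-1]
    - [0,0,0,0,0,0,-1]
    - [0,0,0,0,0,0,-1]

```text
clock: 36.45
position: [465.9, -287.3, 24.8]
ee_rot: [0.999, 0.043, 0.001, 0.002]
contact_force: [-0.2, 1.8, 6.0]
gripper_width: 58.9
grasp_force: 65.3
```

Emit:
carry_out:
  motion:
    - [0,0,0,0,0,-40,-1]
    - [0,0,0,0,0,-100,-1]
    - [0,0,0,0,0,-160,-1]
    - [0,0,0,0,0,-220,-1]
    - [0,0,0,0,0,-240,-1]

```text
clock: 37.08
position: [465.7, -286.8, 268.2]
ee_rot: [0.999, 0.043, 0.004, 0.003]
contact_force: [0.0, -0.6, -1.6]
gripper_width: 59.2
grasp_force: 65.3
```

Run:
```python
from h import *
st()
w=[(np.array([440,-20,268]),fdown(.08,0.0),-1,5),(np.array([440,250,268]),fdown(.075,0.08),-1,5)]
for x,z in [(70,160),(66,76)]:
    p,o=bed("mint",x,-1,z); w.append((p,fdown(.075,0.29),-1,5))
plan(w); print([q[0].round() for q in w])
```

```text
t 37.08 [ 465.7 -286.8  268.2] rpy-y [[0.085, -0.996, 0.006], [0.008, -0.006, -1.0]] F [ 0.  -0.6 -1.6] 59.2 65.3 [-0.25  0.23 -0.16  0.   -1.17  1.91]
[0.006, -0.008, 0.006, -3, -268, -1, -1] rows>= 5
[0.0, 0.08, 0.005, 22, -269, -1, -1] rows>= 5
[0.0, 0.21, -0.0, 37, -75, 74, -1] rows>= 2
[0.0, 0.0, -0.0, -2, 0, 84, -1] rows>= 2
[array([440, -20, 268]), array([440, 250, 268]), array([477., 327., 198.]), array([499., 329., 117.])]
```

Emit:
carry_out:
  motion:
    - [0,0,0,-3,-60,-1,-1]
    - [0,0,0,-3,-120,-1,-1]
    - [0,0,0,-3,-180,-1,-1]
    - [0,0,0,-3,-240,-1,-1]
    - [0,0,0,-3,-268,-1,-1]

```text
clock: 37.7
position: [437.8, -17.3, 263.7]
ee_rot: [0.999, 0.044, 0.0, 0.0]
contact_force: [-0.6, 0.3, -0.8]
gripper_width: 58.6
grasp_force: 65.3
```

Emit:
carry_out:
  motion:
    - [0,0.02,0,5,-60,-1,-1]
    - [0,0.04,0,10,-120,-1,-1]
    - [0,0.06,0,15,-180,-1,-1]
    - [0,0.08,0,22,-240,-1,-1]
    - [0,0.08,0,22,-269,-1,-1]

```text
clock: 38.33
position: [436.9, 252.9, 263.7]
ee_rot: [0.998, 0.044, 0.04, -0.001]
contact_force: [-0.5, -0.7, -1.6]
gripper_width: 59.4
grasp_force: 65.3
```

Emit:
carry_out:
  motion:
    - [0,0.1,0,18,-40,20,-1]
    - [0,0.21,0,37,-75,50,-1]
    - [0,0.21,0,37,-75,74,-1]
    - [0,0.21,0,37,-75,74,-1]
    - [0,0.21,0,37,-75,74,-1]

```text
clock: 38.95
position: [474.4, 329.0, 193.8]
ee_rot: [0.989, 0.042, 0.144, -0.006]
contact_force: [0.2, -0.3, -1.3]
gripper_width: 58.9
grasp_force: 65.3
```

Run:
```python
from h import *
st();inbedf("mint")
w=[]
for x,z in [(65,70),(55,68)]:
    p,o=bed("mint",x,-1,z); w.append((p,fdown(.075,0.29),-1,5))
plan(w)
```

```text
t 38.95 [474.4 329.  193.8] rpy-y [[0.085, -0.996, 0.0], [0.285, 0.024, -0.958]] F [ 0.2 -0.3 -1.3] 58.9 65.3 [ 0.98  0.24 -0.5   0.37 -0.68  0.4 ]
TCP in bed [ 66.1   0.8 157.1] rotvec err [0.038 0.005 3.132] F in bed [-0.3 -0.3 -1.3]
flipped err [ 0.003 -0.024 -0.01 ]
[-0.003, -0.0, 0.01, 1, 2, 87, -1] rows>= 2
[0.0, -0.0, -0.0, -10, 0, 2, -1] rows>= 1
```

Emit:
carry_out:
  motion:
    - [0,0,0.01,1,2,45,-1]
    - [0,0,0.01,1,2,80,-1]
    - [0,0,0.01,1,2,88,-1]
    - [0,0,0.01,1,2,88,-1]
    - [0,0,0.01,1,2,88,-1]

```text
clock: 39.58
position: [500.5, 329.7, 110.2]
ee_rot: [0.989, 0.037, 0.145, -0.007]
contact_force: [0.1, 1.2, -1.4]
gripper_width: 59.3
grasp_force: 65.3
```

Emit:
carry_out:
  motion:
    - [0,0,0,-4,0,0,-1]
    - [0,0,0,-8,0,1,-1]
    - [0,0,0,-10,0,2,-1]
    - [0,0,0,-10,0,2,-1]

```text
clock: 40.08
position: [492.5, 328.8, 105.5]
ee_rot: [0.989, 0.037, 0.145, -0.007]
contact_force: [5.5, -3.2, 4.3]
gripper_width: 59.0
grasp_force: 65.8
```

Run:
```python
from h import *
st();inbedf("mint")
```

```text
t 40.08 [492.5 328.8 105.5] rpy-y [[0.076, -0.997, -0.003], [0.287, 0.024, -0.958]] F [ 5.5 -3.2  4.3] 59.0 65.8 [ 0.93  0.37 -0.62  0.54 -0.43  0.24]
TCP in bed [55.9 -0.8 67.5] rotvec err [0.035 0.004 3.141] F in bed [ 6.3 -3.6  2.4]
flipped err [ 0.003 -0.022 -0.   ]
```

Emit:
carry_out:
  motion:
    - [0,0,0,0,0,1,-1]
    - [0,0,0,0,0,2,-1]
    - [0,0,0,0,0,2,-1]

```text
clock: 40.45
position: [493.0, 329.5, 103.5]
ee_rot: [0.989, 0.037, 0.145, -0.008]
contact_force: [6.0, -1.2, 5.2]
gripper_width: 59.2
grasp_force: 65.8
```

Emit:
carry_out:
  motion:
    - [0,0,0,0,0,0,1]
    - [0,0,0,0,0,0,1]
    - [0,0,0,0,0,0,1]
    - [0,0,0,0,0,-40,1]
    - [0,0,0,0,0,-80,1]

```text
clock: 41.08
position: [468.0, 326.0, 177.9]
ee_rot: [0.989, 0.038, 0.143, -0.005]
contact_force: [0.8, 0.4, 0.8]
gripper_width: 85.6
grasp_force: 0.0
```

Emit:
carry_out:
  motion:
    - [0,-0.1,0,0,0,-30,1]
    - [0,-0.2,0,0,0,-60,1]
    - [0,-0.29,0,0,0,-90,1]
    - [0,-0.29,0,0,0,-100,1]
    - [0,-0.29,0,0,0,-100,1]

```text
clock: 41.7
position: [439.9, 323.6, 273.2]
ee_rot: [0.999, 0.038, -0.001, -0.0]
contact_force: [-0.0, -0.3, -0.3]
gripper_width: 85.3
grasp_force: 0.0
```

Run:
```python
from h import *
st();im=look()
P=(565.5,-291.5)
plan([((460,40,275),fdown(.06,0),1,5),((500,-220,275),fdown(.02,0),1,5),((P[0]+8,P[1],190),fdown(.02,0),1,5)])
```

```text
t 41.7 [439.9 323.6 273.2] rpy-y [[0.076, -0.997, -0.0], [-0.001, 0.0, -1.0]] F [-0.  -0.3 -0.3] 85.3 0.0 [ 0.93  0.23 -0.14 -0.   -1.2   0.72]
pink [626. 194.] [432.9 -56.7] [430.5 -60.1]
mint [315. 130.] [479.9 328.2] [480.  334.2]
pink [556. 143.] [485.8  46.2] [501.6  56.2]
[0.001, 0.003, 0.016, -1, 284, -2, 1] rows>= 5
[0.0, 0.0, 0.04, 24, 262, 0, 1] rows>= 5
[0.0, 0.0, 0.0, 72, 73, 85, 1] rows>= 3
```

Emit:
carry_out:
  motion:
    - [0,0,0.016,-1,62,-2,1]
    - [0,0,0.016,-1,124,-2,1]
    - [0,0,0.016,-1,186,-2,1]
    - [0,0,0.016,-1,245,-2,1]
    - [0,0,0.016,-1,284,-2,1]

```text
clock: 42.38
position: [459.4, 38.2, 274.0]
ee_rot: [1.0, 0.029, -0.002, 0.0]
contact_force: [0.2, -0.0, -0.6]
gripper_width: 85.3
grasp_force: 0.0
```

Emit:
carry_out:
  motion:
    - [0,0,0.04,5,60,0,1]
    - [0,0,0.04,10,120,0,1]
    - [0,0,0.04,15,180,0,1]
    - [0,0,0.04,24,240,0,1]
    - [0,0,0.04,24,262,0,1]

```text
clock: 43.0
position: [499.6, -221.8, 272.8]
ee_rot: [1.0, 0.008, -0.003, -0.0]
contact_force: [0.3, 0.8, -0.5]
gripper_width: 85.1
grasp_force: 0.0
```

Emit:
carry_out:
  motion:
    - [0,0,0,35,35,30,1]
    - [0,0,0,72,73,60,1]
    - [0,0,0,72,73,85,1]
    - [0,0,0,72,73,85,1]
    - [0,0,0,72,73,85,1]

```text
clock: 43.62
position: [573.8, -290.5, 190.8]
ee_rot: [1.0, 0.01, -0.001, 0.0]
contact_force: [0.3, 0.1, -0.3]
gripper_width: 85.5
grasp_force: 0.0
```

Run:
```python
from h import *
st();im=look()
P=(565.5,-291.5)
plan([((P[0]+8,P[1],23),fdown(.02,0),1,5)])
for n,k in blobs(im["color"],17,1500): print(n,k.mean(0).round(),cv2.contourArea(k),*rect(im,k,40))
```

```text
t 43.62 [ 573.8 -290.5  190.8] rpy-y [[0.021, -1.0, 0.0], [-0.002, -0.0, -1.0]] F [ 0.3  0.1 -0.3] 85.5 0.0 [-0.22  0.46 -0.02  0.   -1.1   1.81]
pink [ 76. 308.] [428.3 -33.5] [427.8 -32. ]
mint [317. 192.] [ 566.3 -292.2] [ 565.1 -292.7]
[0.001, 0.0, 0.001, -1, 1, 169, 1] rows>= 3
pink [ 87. 307.] 3543.0 [430.8 -38.3] 177 55 -53.1
mint [318. 188.] 5492.0 [ 568.1 -292.6] 93 58 1.9
```

Centre (565,-292.5) and yaw 1.9° are confirmed. I'll grasp M1.

Emit:
carry_out:
  motion:
    - [0,0,0,-1,2,60,1]
    - [0,0,0,-1,2,120,1]
    - [0,0,0,-1,2,160,1]
    - [0,0,0,-1,2,167,1]
    - [0,0,0,-1,2,167,1]

```text
clock: 44.3
position: [574.0, -292.9, 25.2]
ee_rot: [1.0, 0.01, 0.001, 0.0]
contact_force: [0.5, -0.5, 0.5]
gripper_width: 85.3
grasp_force: 0.0
```

Emit:
carry_out:
  motion:
    - [0,0,0,0,0,0,-1]
    - [0,0,0,0,0,0,-1]
    - [0,0,0,0,0,0,-1]
    - [0,0,0,0,0,0,-1]
    - [0,0,0,0,0,0,-1]

```text
clock: 44.92
position: [574.4, -293.1, 26.1]
ee_rot: [1.0, 0.01, 0.001, 0.001]
contact_force: [-0.8, 0.7, 5.5]
gripper_width: 59.2
grasp_force: 67.1
```

Emit:
carry_out:
  motion:
    - [0,0,0,0,0,-40,-1]
    - [0,0,0,0,0,-100,-1]
    - [0,0,0,0,0,-160,-1]
    - [0,0,0,0,0,-220,-1]
    - [0,0,0,0,0,-250,-1]

```text
clock: 45.55
position: [573.7, -293.3, 278.7]
ee_rot: [1.0, 0.01, 0.003, 0.001]
contact_force: [0.1, 0.5, -1.2]
gripper_width: 59.0
grasp_force: 66.2
```

Run:
```python
from h import *
st()
w=[(np.array([500,-20,275]),fdown(.05,0.0),-1,5),(np.array([445,250,275]),fdown(.075,0.08),-1,5)]
for x,z in [(70,165),(66,120)]:
    p,o=bed("mint",x,1,z); w.append((p,fdown(.075,0.3),-1,5))
plan(w); print([q[0].round() for q in w])
```

```text
t 45.55 [ 573.7 -293.3  278.7] rpy-y [[0.02, -1.0, 0.002], [0.006, -0.002, -1.0]] F [ 0.1  0.5 -1.2] 59.0 66.2 [-0.22  0.4   0.11  0.   -1.28  1.81]
[0.002, -0.005, -0.03, -68, -275, 3, -1] rows>= 5
[0.001, 0.08, -0.025, -42, -272, 0, -1] rows>= 5
[-0.0, 0.22, -0.0, 31, -77, 75, -1] rows>= 2
[-0.0, -0.0, -0.0, -4, 0, 45, -1] rows>= 1
[array([500, -20, 275]), array([445, 250, 275]), array([476., 329., 203.]), array([486., 330., 159.])]
```

Emit:
carry_out:
  motion:
    - [0,0,-0.03,-15,-60,3,-1]
    - [0,0,-0.03,-30,-112,3,-1]
    - [0,0,-0.03,-45,-170,3,-1]
    - [0,0,-0.03,-58,-230,3,-1]
    - [0,0,-0.03,-68,-275,3,-1]

```text
clock: 46.18
position: [498.4, -17.4, 271.3]
ee_rot: [1.0, 0.025, -0.0, -0.001]
contact_force: [0.7, -0.3, -0.8]
gripper_width: 59.1
grasp_force: 66.1
```

Emit:
carry_out:
  motion:
    - [0,0.02,-0.02,-10,-60,0,-1]
    - [0,0.04,-0.025,-20,-115,0,-1]
    - [0,0.06,-0.025,-30,-170,0,-1]
    - [0,0.08,-0.025,-42,-230,0,-1]
    - [0,0.08,-0.025,-42,-272,0,-1]

```text
clock: 46.8
position: [442.5, 252.0, 271.7]
ee_rot: [0.998, 0.038, 0.039, -0.002]
contact_force: [0.2, -0.3, -1.4]
gripper_width: 58.9
grasp_force: 66.1
```

Emit:
carry_out:
  motion:
    - [0,0.1,0,15,-40,20,-1]
    - [0,0.22,0,31,-77,45,-1]
    - [0,0.22,0,31,-77,68,-1]
    - [0,0.22,0,31,-77,70,-1]
    - [0,0.22,0,31,-77,70,-1]

```text
clock: 47.42
position: [475.1, 329.9, 204.7]
ee_rot: [0.988, 0.037, 0.149, -0.006]
contact_force: [0.7, 0.8, -0.9]
gripper_width: 59.0
grasp_force: 66.1
```

Run:
```python
from h import *
st();inbedf("mint")
w=[]
for x,z in [(65,111),(55,108)]:
    p,o=bed("mint",x,1,z); w.append((p,fdown(.075,0.3),-1,5))
plan(w)
```

```text
t 47.42 [475.1 329.9 204.7] rpy-y [[0.074, -0.997, -0.001], [0.294, 0.023, -0.955]] F [ 0.7  0.8 -0.9] 59.0 66.1 [ 0.99  0.23 -0.49  0.37 -0.7   0.39]
TCP in bed [ 70.2   1.6 167.2] rotvec err [-2.300e-02 -1.000e-03 -3.141e+00] F in bed [ 0.4  0.8 -1.1]
flipped err [ 0.001 -0.015  0.001]
[-0.001, 0.001, -0.001, -4, 1, 56, -1] rows>= 1
[0.0, -0.0, 0.0, -10, 0, 3, -1] rows>= 1
```

Emit:
carry_out:
  motion:
    - [0,0,0,-4,1,30,-1]
    - [0,0,0,-4,1,50,-1]
    - [0,0,0,-4,1,57,-1]
    - [0,0,0,-4,1,57,-1]
    - [0,0,0,-4,1,57,-1]

```text
clock: 48.05
position: [488.1, 330.3, 149.2]
ee_rot: [0.988, 0.037, 0.149, -0.006]
contact_force: [0.0, 0.1, -1.7]
gripper_width: 58.8
grasp_force: 66.2
```

Emit:
carry_out:
  motion:
    - [0,0,0,-4,0,1,-1]
    - [0,0,0,-8,0,2,-1]
    - [0,0,0,-11,0,3,-1]
    - [0,0,0,-11,0,3,-1]

```text
clock: 48.55
position: [479.7, 329.4, 143.7]
ee_rot: [0.988, 0.037, 0.15, -0.006]
contact_force: [8.2, -3.3, 2.4]
gripper_width: 59.0
grasp_force: 66.2
```

Run:
```python
from h import *
st();inbedf("mint")
```

```text
t 48.55 [479.7 329.4 143.7] rpy-y [[0.075, -0.997, -0.001], [0.296, 0.023, -0.955]] F [ 8.2 -3.3  2.4] 59.0 66.2 [ 0.97  0.31 -0.59  0.48 -0.53  0.28]
TCP in bed [ 55.6   0.8 107.8] rotvec err [-1.900e-02 -1.000e-03 -3.141e+00] F in bed [ 8.3 -3.9 -0.2]
flipped err [ 0.001 -0.012  0.   ]
```

Emit:
carry_out:
  motion:
    - [0,0,0,1,0,1,-1]
    - [0,0,0,1,0,2,-1]
    - [0,0,0,1,0,2,-1]

```text
clock: 48.92
position: [480.2, 329.8, 142.0]
ee_rot: [0.988, 0.037, 0.15, -0.006]
contact_force: [0.5, -2.1, 7.6]
gripper_width: 58.6
grasp_force: 67.4
```

Emit:
carry_out:
  motion:
    - [0,0,0,0,0,0,1]
    - [0,0,0,0,0,0,1]
    - [0,0,0,0,0,0,1]
    - [0,0,0,0,0,-40,1]
    - [0,0,0,0,0,-80,1]

```text
clock: 49.55
position: [455.5, 327.1, 216.5]
ee_rot: [0.988, 0.037, 0.148, -0.005]
contact_force: [0.6, 1.0, 0.3]
gripper_width: 85.5
grasp_force: 0.0
```

Emit:
carry_out:
  motion:
    - [0,-0.1,0,0,0,-20,1]
    - [0,-0.2,0,0,0,-40,1]
    - [0,-0.3,0,0,0,-60,1]
    - [0,-0.3,0,0,0,-60,1]

```text
clock: 50.05
position: [440.0, 327.1, 275.0]
ee_rot: [0.999, 0.037, 0.001, -0.001]
contact_force: [-0.6, 0.4, -0.6]
gripper_width: 85.6
grasp_force: 0.0
```

Emit:
carry_out:
  motion:
    - [0,0,0,-10,60,-10,1]
    - [0,0,0,-20,120,-10,1]
    - [0,0,0,-30,180,-10,1]
    - [0,0,0,-40,240,-10,1]
    - [0,0,0,-40,240,-10,1]

```text
clock: 50.68
position: [414.6, 80.2, 282.6]
ee_rot: [0.999, 0.035, -0.001, 0.001]
contact_force: [-0.1, 0.8, 1.0]
gripper_width: 85.3
grasp_force: 0.0
```

Run:
```python
from h import *
st();im=get_image("wrist");np.save("pics/w8.npy",im,allow_pickle=True)
s=get_image("scene");t=get_image("top")
a=cv2.resize(s["color"][110:300,330:520],(400,400),interpolation=cv2.INTER_CUBIC)
b=cv2.resize(im["color"],(400,250));d=cv2.resize(t["color"][150:265,180:320],(400,328),interpolation=cv2.INTER_CUBIC)
o=np.zeros((600,800,3),np.uint8);o[:400,:400]=a;o[:250,400:]=b;o[250:578,400:]=d;cv2.imwrite("pics/m1.png",o)
```

```text
t 50.67 [414.6  80.2 282.6] rpy-y [[0.07, -0.998, 0.002], [-0.003, -0.002, -1.0]] F [-0.1  0.8  1. ] 85.3 0.0 [ 0.58  0.   -0.38  0.   -1.19  1.06]
```

View pics/m1.png

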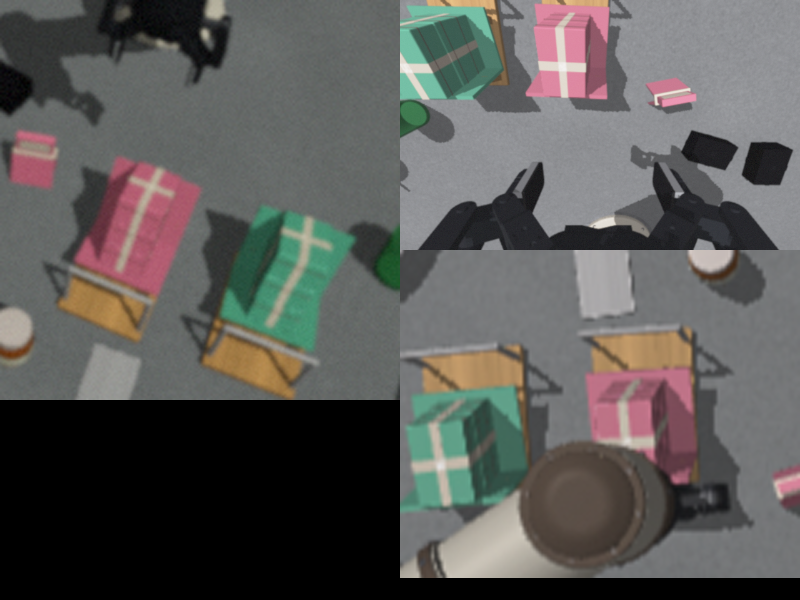

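Both stacks are straight and leaning on their backstops: pink centre about (140,220) and mint about (290,260) in the scene panel. Signs next, starting with a hover over the pink sign, tool turned to close across its thickness.

Run:
```python
from h import *
st()
plan([((430,0,270),down(2.5),1,5),((438.5,-55,200),down(1.83),1,5)])
```

```text
t 50.83 [416.2  83.8 283.2] rpy-y [[0.075, -0.997, 0.001], [-0.002, -0.001, -1.0]] F [ 0.2  0.4 -0. ] 85.4 0.0 [ 0.58  0.01 -0.38 -0.   -1.19  1.06]
[0.002, 0.002, 0.717, 7, 85, 13, 1] rows>= 4
[-0.0, -0.0, 0.67, 40, 38, 70, 1] rows>= 4
```

Emit:
carry_out:
  motion:
    - [0,0,0.18,2,22,3,1]
    - [0,0,0.36,4,44,6,1]
    - [0,0,0.54,6,66,10,1]
    - [0,0,0.717,7,85,13,1]
    - [0,0,0.717,7,85,13,1]

```text
clock: 51.45
position: [430.0, -0.1, 270.0]
ee_rot: [0.949, -0.315, -0.001, 0.001]
contact_force: [-0.1, 1.1, -0.0]
gripper_width: 85.0
grasp_force: 0.0
```

Emit:
carry_out:
  motion:
    - [0,0,0.18,10,10,20,1]
    - [0,0,0.36,20,20,40,1]
    - [0,0,0.54,30,30,60,1]
    - [0,0,0.67,40,38,70,1]
    - [0,0,0.67,40,38,70,1]

```text
clock: 52.08
position: [439.0, -54.3, 200.0]
ee_rot: [0.794, -0.609, -0.001, 0.002]
contact_force: [0.1, -0.5, 0.8]
gripper_width: 85.6
grasp_force: 0.0
```

Run:
```python
from h import *
st();im=get_image("wrist");np.save("pics/w9.npy",im,allow_pickle=True);cv2.imwrite("pics/w9.png",im["color"])
for n,k in blobs(im["color"],3,300):
    if n=="pink": print(n,k.mean(0).round(),cv2.contourArea(k),*rect(im,k,93),np.median(im["color"][k[:,1],k[:,0]],0))
```

```text
t 52.08 [439.  -54.3 200. ] rpy-y [[-0.966, -0.259, 0.004], [-0.004, -0.001, -1.0]] F [ 0.1 -0.5  0.8] 85.6 0.0 [ 0.25  0.12 -0.48  0.   -0.98  0.02]
pink [246. 322.] 4337.0 [475.4  84. ] 124 56 -67.7 [ 92.  79. 127.]
pink [170. 286.] 1107.5 [549.   57.4] 68 28 65.5 [101.  88. 139.]
pink [332. 177.] 323.0 [432.8 -76.2] 54 7 -73.8 [ 91.  78. 124.]
pink [300. 179.] 356.5 [455.8 -69.1] 56 7 -76.2 [144. 122. 197.]
```

View pics/w9.png

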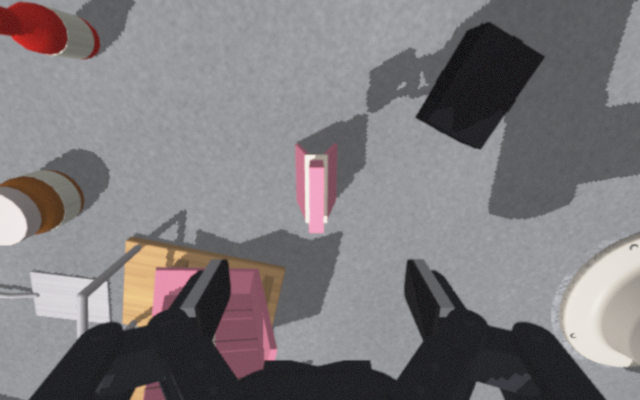

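The sign's header top strip runs from (310,166) to (323,233), centred at (316.5,199) and in line with the tool x axis. The legs splay evenly to both sides.

Run:
```python
from h import *
im=np.load("pics/w9.npy",allow_pickle=True).item()
a=onplane(im,(316,166),93);b=onplane(im,(316.5,233),93);c=(a+b)/2;print(a.round(1),b.round(1),c.round(1),np.linalg.norm(a-b).round(1),np.degrees(np.arctan2(*(b-a)[[1,0]])).round(1))
h=cv2.cvtColor(im["color"],cv2.COLOR_BGR2HSV)
print(im["color"][200,306:330].tolist())
plan([((c[0],c[1],82),down(1.83),1,3)])
t=get_image("top")
for n,k in blobs(t["color"],5,40):
    if n=="mint" and 380<k[:,0].mean()<480 : print(n,k.mean(0).round(),cv2.contourArea(k),*rect(t,k,60))
```

```text
[446.8 -83.6  93. ] [431.4 -27.8  93. ] [439.1 -55.7  93. ] 57.9 105.5
[[230, 237, 242], [233, 239, 244], [227, 229, 243], [214, 202, 243], [200, 174, 242], [197, 168, 242], [196, 166, 242], [196, 166, 242], [196, 167, 242], [196, 167, 242], [194, 165, 242], [197, 167, 242], [197, 166, 242], [196, 165, 242], [195, 166, 242], [194, 164, 241], [191, 164, 239], [175, 161, 227], [158, 160, 193], [145, 153, 166], [136, 142, 157], [116, 115, 143], [97, 86, 128], [90, 77, 124]]
[0.003, -0.0, 0.004, 2, 0, 119, 1] rows>= 2
mint [432. 228.] 144.5 [ 439.6 -413.7] 76 35 73.3
```

Emit:
carry_out:
  motion:
    - [0,0,0,1,0,60,1]
    - [0,0,0,1,0,100,1]
    - [0,0,0,1,0,116,1]
    - [0,0,0,1,0,116,1]

```text
clock: 52.68
position: [438.9, -55.3, 84.5]
ee_rot: [0.793, -0.609, -0.001, 0.001]
contact_force: [-0.0, 0.9, 0.3]
gripper_width: 85.8
grasp_force: 0.0
```

Emit:
carry_out:
  motion:
    - [0,0,0,0,0,0,0]
    - [0,0,0,0,0,0,0]
    - [0,0,0,0,0,0,-0.4]
    - [0,0,0,0,0,0,-1]
    - [0,0,0,0,0,0,-1]

```text
clock: 53.3
position: [439.3, -55.9, 85.4]
ee_rot: [0.792, -0.61, -0.0, 0.001]
contact_force: [0.1, 0.0, 3.0]
gripper_width: 10.8
grasp_force: 61.5
```

Emit:
carry_out:
  motion:
    - [0,0,0,0,0,0,-1]
    - [0,0,0,0,0,0,-1]
    - [0,0,0,0,0,0,-1]

```text
clock: 53.68
position: [439.3, -55.9, 85.4]
ee_rot: [0.792, -0.61, -0.0, 0.001]
contact_force: [-0.1, -0.7, 6.3]
gripper_width: 11.2
grasp_force: 61.8
```

Run:
```python
from h import *
st()
```

```text
t 53.67 [439.3 -55.9  85.4] rpy-y [[-0.967, -0.256, 0.001], [-0.001, -0.001, -1.0]] F [-0.1 -0.7  6.3] 11.2 61.8 [ 0.24  0.28 -0.63  0.   -0.66  0.02]
```

Emit:
carry_out:
  motion:
    - [0,0,0,0,0,-50,-1]
    - [0,0,0,0,0,-110,-1]
    - [0,0,0,0,0,-170,-1]
    - [0,0,0,0,0,-205,-1]
    - [0,0,0,0,0,-205,-1]

```text
clock: 54.3
position: [440.7, -55.6, 292.5]
ee_rot: [0.792, -0.61, 0.002, -0.002]
contact_force: [-0.5, 0.0, -1.6]
gripper_width: 10.6
grasp_force: 61.1
```

Run:
```python
from h import *
st();q=np.pi/2+.025
plan([((600,10,290),down(1.7),-1,5),((613.5,132.7,235),down(q),-1,5),((613.5,132.7,142),down(q),-1,5)])
```

```text
t 54.3 [440.7 -55.6 292.5] rpy-y [[-0.967, -0.256, -0.005], [0.005, 0.001, -1.0]] F [-0.5  0.  -1.6] 10.6 61.1 [ 0.24  0.03 -0.33  0.   -1.21  0.02]
[-0.005, 0.0, 0.129, -23, -171, 3, -1] rows>= 3
[0.0, 0.0, 0.105, -120, -29, 55, -1] rows>= 3
[0.0, 0.0, -0.0, 0, 0, 93, -1] rows>= 2
```

Emit:
carry_out:
  motion:
    - [0,0,0.04,-8,-50,3,-1]
    - [0,0,0.08,-15,-105,3,-1]
    - [0,0,0.129,-23,-150,3,-1]
    - [0,0,0.129,-23,-171,3,-1]
    - [0,0,0.129,-23,-171,3,-1]

```text
clock: 54.92
position: [599.0, 10.6, 283.2]
ee_rot: [0.751, -0.66, -0.002, 0.003]
contact_force: [0.1, -0.6, -0.8]
gripper_width: 10.8
grasp_force: 61.0
```

Emit:
carry_out:
  motion:
    - [0,0,0.035,-40,-10,0,-1]
    - [0,0,0.07,-85,-20,10,-1]
    - [0,0,0.105,-120,-29,30,-1]
    - [0,0,0.105,-120,-29,50,-1]
    - [0,0,0.105,-120,-29,50,-1]

```text
clock: 55.55
position: [609.8, 132.4, 233.9]
ee_rot: [0.716, -0.698, -0.002, 0.004]
contact_force: [-0.2, 0.4, 0.3]
gripper_width: 10.7
grasp_force: 61.0
```

Run:
```python
from h import *
st();q=np.pi/2+.025
plan([((613.5,132.7,142),down(q),-1,5),((613.5,132.7,131),down(q),-1,5)])
s=get_image("scene");c=s["color"][150:300,320:520]
im=get_image("wrist");np.save("pics/w10.npy",im,allow_pickle=True)
o=np.zeros((600,800,3),np.uint8);o[:330,:440]=cv2.resize(c,(440,330),interpolation=cv2.INTER_CUBIC);o[330:580,:400]=cv2.resize(im["color"],(400,250));cv2.imwrite("pics/m2.png",o)
```

```text
t 55.55 [609.8 132.4 233.9] rpy-y [[-1.0, -0.025, 0.008], [-0.008, -0.003, -1.0]] F [-0.2  0.4  0.3] 10.7 61.0 [ 0.47  0.39 -0.01 -0.   -1.18 -0.45]
[0.008, -0.002, -0.0, 0, -4, 92, -1] rows>= 2
[-0.0, -0.0, -0.0, 0, 0, 11, -1] rows>= 1
```

Emit:
carry_out:
  motion:
    - [0,0,0,0,-4,20,-1]
    - [0,0,0,0,-4,50,-1]
    - [0,0,0,0,-4,80,-1]
    - [0,0,0,0,-4,92,-1]
    - [0,0,0,0,-4,92,-1]

```text
clock: 56.28
position: [616.0, 132.5, 144.9]
ee_rot: [0.716, -0.698, -0.0, 0.001]
contact_force: [0.1, 0.2, -0.6]
gripper_width: 10.9
grasp_force: 61.1
```

Run:
```python
from h import *
st();q=np.pi/2+.025
plan([((613.5,132.7,131),down(q),-1,5)])
```

```text
t 56.27 [616.  132.5 144.9] rpy-y [[-1.0, -0.024, 0.002], [-0.002, -0.001, -1.0]] F [ 0.1  0.2 -0.6] 10.9 61.1 [ 0.47  0.48 -0.11 -0.   -0.98 -0.44]
[0.002, -0.001, -0.001, 0, 3, 14, -1] rows>= 1
```

Emit:
carry_out:
  motion:
    - [0,0,0,0,2,4,-1]
    - [0,0,0,0,2,8,-1]
    - [0,0,0,0,2,11,-1]
    - [0,0,0,0,2,13,-1]
    - [0,0,0,0,2,13,-1]

```text
clock: 56.9
position: [613.8, 132.9, 131.5]
ee_rot: [0.716, -0.698, -0.001, 0.001]
contact_force: [0.3, -0.0, -0.7]
gripper_width: 10.7
grasp_force: 61.1
```

Emit:
carry_out:
  motion:
    - [0,0,0,0,0,1,-1]
    - [0,0,0,0,0,2,-1]
    - [0,0,0,0,0,2,-1]

```text
clock: 57.28
position: [614.0, 132.9, 131.1]
ee_rot: [0.716, -0.698, -0.0, 0.0]
contact_force: [-2.6, -0.3, 6.1]
gripper_width: 10.5
grasp_force: 62.1
```

Cap touched the rail at the expected height (131 mm). I'll release and rise.

Emit:
carry_out:
  motion:
    - [0,0,0,0,0,0,-0.5]
    - [0,0,0,0,0,0,-0.1]
    - [0,0,0,0,0,0,-0.1]
    - [0,0,0,0,0,-15,-0.1]
    - [0,0,0,0,0,-40,-0.1]

```text
clock: 57.9
position: [613.7, 132.7, 169.9]
ee_rot: [0.716, -0.698, -0.001, 0.002]
contact_force: [-0.1, -0.5, 0.2]
gripper_width: 38.3
grasp_force: 0.0
```

Emit:
carry_out:
  motion:
    - [0,0,0,0,0,-50,0]
    - [0,0,0,0,0,-100,0.5]
    - [0,0,0,0,0,-125,1]
    - [0,0,0,0,0,-125,1]

```text
clock: 58.4
position: [615.2, 133.2, 298.6]
ee_rot: [0.716, -0.698, 0.001, -0.002]
contact_force: [-0.1, -0.3, -0.4]
gripper_width: 85.5
grasp_force: 0.0
```

Run:
```python
from h import *
st();im=get_image("wrist");np.save("pics/w11.npy",im,allow_pickle=True)
t=get_image("top");c=cv2.resize(t["color"][160:260,175:305],(455,350),interpolation=cv2.INTER_CUBIC)
s=cv2.resize(get_image("scene")["color"][150:300,320:520],(400,300),interpolation=cv2.INTER_CUBIC)
o=np.zeros((600,800,3),np.uint8);o[:300,:400]=s;o[:250,400:]=cv2.resize(im["color"],(400,250));o[250:600,345:]=c
cv2.imwrite("pics/m3.png",o)
for n,k in blobs(im["color"],3,150):
    if n=="pink": print(n,k.mean(0).round(),cv2.contourArea(k),*rect(im,k,139))
plan([((520,-60,285),down(1.5),1,5),((445,-300,285),down(1.27),1,5),((439,-416,200),down(1.27),1,5)])
```

```text
t 58.4 [615.2 133.2 298.6] rpy-y [[-1.0, -0.025, -0.005], [0.005, 0.002, -1.0]] F [-0.1 -0.3 -0.4] 85.5 0.0 [ 0.47  0.36  0.1   0.   -1.31 -0.45]
pink [476. 210.] 952.5 [458. 157.] 45 31 84.5
pink [334. 167.] 395.5 [599.4 117.4] 56 8 -87.7
pink [420. 162.] 10737.0 [513.4 116.4] 141 107 2.0
[0.004, -0.001, 0.095, 190, 98, 9, 1] rows>= 4
[-0.0, 0.0, 0.23, 245, 58, 0, 1] rows>= 5
[-0.0, 0.0, 0.0, 113, -29, 85, 1] rows>= 3
```

Emit:
carry_out:
  motion:
    - [0,0,0.03,50,25,5,1]
    - [0,0,0.06,100,50,9,1]
    - [0,0,0.095,150,75,9,1]
    - [0,0,0.095,190,98,9,1]
    - [0,0,0.095,190,98,9,1]

```text
clock: 59.18
position: [518.8, -61.7, 284.9]
ee_rot: [-0.68, 0.733, 0.001, -0.002]
contact_force: [0.3, -0.2, -0.1]
gripper_width: 85.5
grasp_force: 0.0
```

Emit:
carry_out:
  motion:
    - [0,0,0.06,60,14,0,1]
    - [0,0,0.12,120,28,0,1]
    - [0,0,0.18,180,42,0,1]
    - [0,0,0.23,235,56,0,1]
    - [0,0,0.23,245,58,0,1]

```text
clock: 59.8
position: [444.9, -301.7, 284.7]
ee_rot: [-0.592, 0.806, 0.001, -0.002]
contact_force: [0.4, 0.9, 0.7]
gripper_width: 85.8
grasp_force: 0.0
```

Emit:
carry_out:
  motion:
    - [0,0,0,50,-13,20,1]
    - [0,0,0,100,-26,50,1]
    - [0,0,0,113,-29,85,1]
    - [0,0,0,113,-29,85,1]

```text
clock: 60.3
position: [438.7, -415.2, 196.9]
ee_rot: [-0.593, 0.805, 0.005, -0.002]
contact_force: [-1.0, -0.7, 0.8]
gripper_width: 85.6
grasp_force: 0.0
```

Run:
```python
from h import *
st();im=get_image("wrist");np.save("pics/w12.npy",im,allow_pickle=True)
h=cv2.cvtColor(im["color"],cv2.COLOR_BGR2HSV)
_,m=masks(im["color"])
for vt in (120,170,190):
    mm=((h[...,0]>65)&(h[...,0]<90)&(h[...,1]>60)&(h[...,2]>vt)).astype(np.uint8)*255
    for k in cv2.findContours(mm,cv2.RETR_EXTERNAL,cv2.CHAIN_APPROX_NONE)[0]:
        if cv2.contourArea(k)>150:
            k=k.reshape(-1,2);print(vt,k.mean(0).round(1),cv2.boundingRect(k),cv2.contourArea(k),*rect(im,k,93),np.median(im["color"][k[:,1],k[:,0]],0))
```

```text
t 60.3 [ 438.7 -415.2  196.9] rpy-y [[-0.955, 0.296, 0.01], [-0.009, 0.005, -1.0]] F [-1.  -0.7  0.8] 85.6 0.0 [-0.49  0.39 -0.11  0.   -1.08  0.19]
120 [308.2 199.8] (301, 166, 15, 68) 837.5 [ 444.3 -419.4] 57 12 72.7 [213. 229. 166.]
120 [292.6 179. ] (289, 145, 8, 69) 311.0 [ 450.5 -439.2] 55 5 71.6 [133.5 148.5 103. ]
170 [308.1 200.5] (301, 168, 15, 66) 824.0 [ 444.5 -418.6] 55 12 72.7 [214. 229. 166.]
190 [308.1 200.5] (301, 168, 15, 66) 821.0 [ 444.5 -418.6] 55 12 72.7 [214. 229. 166.]
```

Run:
```python
from h import *
st();plan([((444.4,-419,84),down(1.269),1,3)])
```

```text
t 60.35 [ 440.  -415.5  199.6] rpy-y [[-0.955, 0.295, 0.006], [-0.005, 0.001, -1.0]] F [ 0.3 -0.1  0.1] 85.4 0.0 [-0.49  0.39 -0.11  0.   -1.08  0.19]
[0.006, -0.0, 0.002, 2, -6, 116, 1] rows>= 2
```

Emit:
carry_out:
  motion:
    - [0,0,0,2,-6,40,1]
    - [0,0,0,2,-6,90,1]
    - [0,0,0,2,-6,114,1]
    - [0,0,0,2,-6,115,1]
    - [0,0,0,2,-6,115,1]

```text
clock: 60.98
position: [446.7, -420.2, 88.6]
ee_rot: [-0.594, 0.804, -0.002, -0.0]
contact_force: [0.7, 0.9, 1.0]
gripper_width: 85.5
grasp_force: 0.0
```

Emit:
carry_out:
  motion:
    - [0,0,0,0,0,0,0]
    - [0,0,0,0,0,0,0]
    - [0,0,0,0,0,0,-0.4]
    - [0,0,0,0,0,0,-1]
    - [0,0,0,0,0,0,-1]

```text
clock: 61.6
position: [444.8, -420.2, 86.3]
ee_rot: [-0.593, 0.805, 0.0, -0.001]
contact_force: [-0.3, -0.2, 1.0]
gripper_width: 10.6
grasp_force: 61.7
```

Emit:
carry_out:
  motion:
    - [0,0,0,0,0,0,-1]
    - [0,0,0,0,0,0,-1]
    - [0,0,0,0,0,0,-1]

```text
clock: 61.98
position: [444.8, -420.2, 86.3]
ee_rot: [-0.593, 0.805, 0.0, -0.001]
contact_force: [-0.2, 0.3, 2.1]
gripper_width: 10.8
grasp_force: 61.8
```

Emit:
carry_out:
  motion:
    - [0,0,0,0,0,-50,-1]
    - [0,0,0,0,0,-110,-1]
    - [0,0,0,0,0,-170,-1]
    - [0,0,0,0,0,-210,-1]
    - [0,0,0,0,0,-210,-1]

```text
clock: 62.6
position: [446.3, -420.7, 300.1]
ee_rot: [-0.593, 0.805, -0.003, 0.001]
contact_force: [-1.1, 0.1, -0.9]
gripper_width: 11.1
grasp_force: 61.6
```

Run:
```python
from h import *
st();q=np.pi/2+.075
plan([((520,-170,295),down(1.35),-1,5),((595,80,295),down(1.5),-1,5),((596,337,240),down(q),-1,5),((596,337,142),down(q),-1,5)])
```

```text
t 62.6 [ 446.3 -420.7  300.1] rpy-y [[-0.955, 0.296, -0.006], [0.005, -0.005, -1.0]] F [-1.1  0.1 -0.9] 11.1 61.6 [-0.49  0.33  0.06  0.   -1.3   0.19]
[-0.006, -0.003, -0.079, -261, 4, 4, -1] rows>= 5
[0.0, -0.0, -0.15, -261, -19, 0, -1] rows>= 5
[0.0, -0.0, -0.146, -256, 18, 55, -1] rows>= 5
[0.0, -0.0, -0.0, 0, 0, 98, -1] rows>= 2
```

Emit:
carry_out:
  motion:
    - [0,0,-0.02,-60,1,4,-1]
    - [0,0,-0.04,-120,2,4,-1]
    - [0,0,-0.06,-180,3,4,-1]
    - [0,0,-0.079,-240,4,4,-1]
    - [0,0,-0.079,-261,4,4,-1]

```text
clock: 63.22
position: [518.4, -166.3, 290.0]
ee_rot: [-0.626, 0.78, 0.002, -0.002]
contact_force: [-0.1, -0.6, -0.9]
gripper_width: 10.8
grasp_force: 61.5
```

Emit:
carry_out:
  motion:
    - [0,0,-0.04,-60,-5,0,-1]
    - [0,0,-0.08,-120,-10,0,-1]
    - [0,0,-0.12,-180,-15,0,-1]
    - [0,0,-0.15,-240,-19,0,-1]
    - [0,0,-0.15,-261,-19,0,-1]

```text
clock: 63.85
position: [594.2, 84.0, 289.0]
ee_rot: [-0.683, 0.731, 0.002, -0.002]
contact_force: [0.8, -1.0, -0.2]
gripper_width: 10.5
grasp_force: 61.5
```

Emit:
carry_out:
  motion:
    - [0,0,-0.04,-60,5,0,-1]
    - [0,0,-0.08,-120,9,0,-1]
    - [0,0,-0.12,-180,14,0,-1]
    - [0,0,-0.146,-235,18,20,-1]
    - [0,0,-0.146,-256,18,45,-1]

```text
clock: 64.47
position: [593.8, 340.0, 244.3]
ee_rot: [0.734, -0.68, -0.001, 0.002]
contact_force: [0.1, 0.5, -0.7]
gripper_width: 10.8
grasp_force: 61.5
```

Run:
```python
from h import *
st();q=np.pi/2+.075
plan([((596,337,225),down(q),-1,5),((596,337,143),down(q),-1,5)])
```

```text
t 64.47 [593.8 340.  244.3] rpy-y [[-0.997, -0.076, 0.004], [-0.003, -0.001, -1.0]] F [ 0.1  0.5 -0.7] 10.8 61.5 [ 0.75  0.49  0.17 -0.   -1.26 -0.68]
[0.004, -0.001, 0.002, 3, -2, 19, -1] rows>= 1
[-0.0, 0.0, -0.0, 0, 0, 82, -1] rows>= 2
```

Emit:
carry_out:
  motion:
    - [0,0,0,3,-2,19,-1]
    - [0,0,0,3,-2,50,-1]
    - [0,0,0,3,-2,85,-1]
    - [0,0,0,3,-2,100,-1]
    - [0,0,0,3,-2,100,-1]

```text
clock: 65.1
position: [596.3, 333.8, 145.0]
ee_rot: [0.733, -0.68, -0.001, 0.003]
contact_force: [0.2, -0.7, 0.1]
gripper_width: 11.2
grasp_force: 61.5
```

Run:
```python
from h import *
st();q=np.pi/2+.075
plan([((596,337,133),down(q),-1,5)])
```

```text
t 65.1 [596.3 333.8 145. ] rpy-y [[-0.997, -0.074, 0.005], [-0.004, -0.003, -1.0]] F [ 0.2 -0.7  0.1] 11.2 61.5 [ 0.75  0.56  0.04 -0.   -1.05 -0.67]
[0.005, -0.002, -0.001, -3, 0, 12, -1] rows>= 1
```

Emit:
carry_out:
  motion:
    - [0,0,0,-2,0,4,-1]
    - [0,0,0,-2,0,8,-1]
    - [0,0,0,-2,0,11,-1]
    - [0,0,0,-2,0,13,-1]
    - [0,0,0,-2,0,13,-1]

```text
clock: 65.72
position: [596.4, 336.7, 133.5]
ee_rot: [0.733, -0.68, -0.001, 0.001]
contact_force: [0.3, -0.2, -0.5]
gripper_width: 10.7
grasp_force: 61.5
```

Emit:
carry_out:
  motion:
    - [0,0,0,0,0,1,-1]
    - [0,0,0,0,0,2,-1]
    - [0,0,0,0,0,2,-1]

```text
clock: 66.1
position: [596.6, 336.8, 132.0]
ee_rot: [0.733, -0.68, -0.0, 0.001]
contact_force: [-0.2, -0.1, 2.0]
gripper_width: 10.3
grasp_force: 61.9
```

Touching at the expected height. Release and rise clear.

Emit:
carry_out:
  motion:
    - [0,0,0,0,0,0,-0.5]
    - [0,0,0,0,0,0,-0.1]
    - [0,0,0,0,0,0,-0.1]
    - [0,0,0,0,0,-15,-0.1]
    - [0,0,0,0,0,-40,-0.1]

```text
clock: 66.72
position: [596.4, 336.5, 171.9]
ee_rot: [0.733, -0.68, -0.001, 0.002]
contact_force: [1.3, 0.7, 0.3]
gripper_width: 38.6
grasp_force: 0.0
```

Emit:
carry_out:
  motion:
    - [0,0,0,0,0,-50,0]
    - [0,0,0,0,0,-100,0.5]
    - [0,0,0,0,0,-140,1]
    - [0,0,0,0,0,-140,1]

```text
clock: 67.22
position: [598.2, 337.4, 318.1]
ee_rot: [0.733, -0.68, 0.001, -0.005]
contact_force: [-0.1, 0.4, 0.1]
gripper_width: 85.3
grasp_force: 0.0
```

Emit:
carry_out:
  motion:
    - [0,0,0,60,30,0,1]
    - [0,0,0,110,60,0,1]
    - [0,0,0,160,90,0,1]
    - [0,0,0,210,120,0,1]
    - [0,0,0,250,140,0,1]

```text
clock: 67.85
position: [474.1, 75.1, 312.2]
ee_rot: [0.733, -0.68, -0.001, 0.001]
contact_force: [0.9, -0.8, 0.0]
gripper_width: 85.4
grasp_force: 0.0
```

Emit:
carry_out:
  motion:
    - [0,0,0,60,0,0,1]
    - [0,0,0,120,0,0,1]
    - [0,0,0,180,0,0,1]
    - [0,0,0,180,0,0,1]

```text
clock: 68.35
position: [488.6, -105.8, 311.6]
ee_rot: [0.731, -0.683, -0.001, 0.001]
contact_force: [-0.5, 0.6, -0.3]
gripper_width: 85.6
grasp_force: 0.0
```

Run:
```python
from h import *
st()
t=get_image("top");c=cv2.resize(t["color"][130:265,170:345],(400,309),interpolation=cv2.INTER_CUBIC)
s=cv2.resize(get_image("scene")["color"][150:300,320:520],(800,600),interpolation=cv2.INTER_CUBIC)[:,150:550]
o=np.zeros((600,800,3),np.uint8);o[:,:400]=s;o[:309,400:]=c;cv2.imwrite("pics/m4.png",o)
```

```text
t 68.35 [ 488.6 -105.8  311.6] rpy-y [[-0.998, -0.068, 0.003], [-0.003, -0.001, -1.0]] F [-0.5  0.6 -0.3] 85.6 0.0 [ 0.11  0.13 -0.18  0.   -1.27 -0.04]
```

View pics/m4.png

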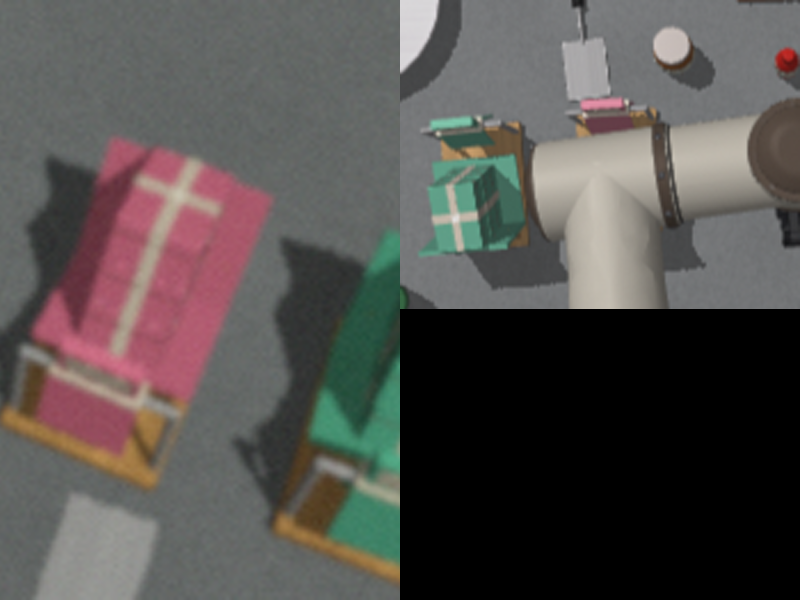

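Both signs hang astride their rails near the middle (pink cap around (100,385), rail posts at (30,350) and (180,410)). Both stacks are straight and the arm is clear, so I'm handing in.

```bash
python3 -c "
from bench import *
print(job_done())"
```

```text
the job is handed in; nothing more can be done
None
```

I stacked all six cartons (three pink, three mint) against the backstops of their own stands, hung both signs on their own rails, and handed the job in at about 68 s. The last pictures looked right, but the hand-in gave no verdict.

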